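# Change over the cap checking station for the next sample

## Task

Set the bench out for the next check: take the finished black-lidded jar off the torque tester and stand it in the middle of the round blue mat, stand the white-lidded jar in the middle of the tester's platform between the four pegs, and lay the orange grip disc flat and centred on that jar's lid. On the granite plate stand the sport cap, spout up, in the middle of the left half as seen from the robot, and to its right lay the feeler gauge flat in the middle of the right half, square with the plate and pointing away from the robot. Keep both jars upright, set them down without dropping them, and do not shift the brass weight or the white bottle.

Things in the scene. Friction and masses are not known exactly. Their poses are not given: they have to be found in the camera images.
- white_jar: sample jar: straight amber glass jar with a ribbed WHITE screw lid and a paper band, upright on the bench, loose, 0.1 to 0.25 kg. Height 98 mm. Glass 60 mm diameter from the base up to 68 mm; lid 54 mm diameter from 77 mm to the flat top at 98 mm. Origin: centre of the underside; z up.
- black_jar: finished jar: amber glass jar with a ribbed BLACK screw lid and a paper band, loose, 0.1 to 0.25 kg; at the start it stands in the middle of the tester's platform. Height 78 mm. Glass 64 mm diameter from the base up to 50 mm; lid 60 mm diameter from 59 mm to the flat top at 78 mm. Origin: centre of the underside; z up.
- grip_disc: matte orange silicone grip disc, stiff, 60 mm diameter, 8 mm thick, 30 g, lying flat on the bench at the start. Origin: centre of the underside; z up.
- sport_cap: white polypropylene sport cap, 15 g, standing spout up: ribbed skirt 38 mm diameter and 22 mm high, then a dome and a narrow drinking spout up to 44 mm. Origin: centre of the underside (open end of the skirt); z up through the spout.
- feeler_gauge: steel feeler gauge, folded shut: a straight bar 104 mm long (its x), 16 mm wide (y), 14 mm high (z), with brass pivot screws near both ends, 70 g, lying on the bench. Origin: centre of the underside. Either end may point away from the robot.
- tester: torque tester, fixed: brown bakelite box about 210 (x) x 180 mm (y), dial panel at -x, black knob out to 124 mm at -y, 55 mm high. Round aluminium platform 148 mm wide, top 105 mm above the bench; 4 rubber pegs, 15 mm thick, at x +-44, y +-44 mm, to 135 mm above the bench. Origin: on the bench under the platform's centre; x away from the robot, y left, z up, turned up to 0.15 rad
- plate: black granite surface plate, fixed: 130 mm (x) by 200 mm (y), top face 25 mm above the bench. Origin: centre of the underside; x away from the robot, y to the left as the robot sees it, z up. Middle of the left half: 50 mm along +y; of the right half: 50 mm along -y. Turned up to 0.15 rad.
- mat: round blue rubber mat, fixed to the bench, 112 mm diameter, top 3 mm above the bench. Origin: centre of the underside.
- weight: brass check weight with a small knob on top, 40 mm diameter, 51 mm high, loose, standing in the front row among the things; not to be shifted. Origin: centre of the underside.
- pe_bottle: round white plastic bottle with a blue cap, 48 mm diameter, 115 mm high, loose, at the left of the work area; not to be shifted. Origin: centre of the underside. All other stock is fixed: low things (under 100 mm) beyond x = 0.72 m, a flat caliper near x = 0.56, y = -0.47 m, and equipment beyond 0.6 m to either side.
Things that resemble listed ones, but are neither listed nor needed, are in the scene too. Several things look just like the plate: the one meant starts farthest to the robot's right. Several things look just like the feeler_gauge: the one meant starts farthest to the robot's right.

How it is judged:
By the outcome, as a careful person would: the job done as asked, in the order asked, and still so for the second after the job is handed in, with the robot touching nothing.
It also fails if it takes over 144 s, if anything falls off the work surface, if the arm or the gripper's body presses on something with over 40 N, if the wrist force passes 120 N, or if a joint passes its speed limit or range.

## Robot

A 7-joint arm with a two-finger parallel gripper is mounted at the origin on the work surface. World frame = base frame: x ahead of the robot, y to its left, z up, the work surface at z = 0. Lengths are in m, angles in rad, forces in N, time in s.
With the tool pointing down it reaches from about 0.4 to 0.85 m from the base axis. Payload 4.5 kg.
Tool frame: the origin (TCP) lies midway between the tips of the shut fingers; the grasp point (between the pads) lies 19 mm behind it; z points along the fingers, y is the line along which they close (so a half turn about z gives the same grasp; the last joint's range is limited). The gripper opens to 88 mm and grips with 3 to 60 N. Pads are 18 mm wide; open, the fingers measure 123 mm over their backs; the gripper's body (75 mm by 187 mm) begins 45 mm behind the grasp point.
Start: joints at [1.239, 0.689, -0.195, 1.565, 0.157, 0.902, -0.215], TCP at [0.224, -0.584, 0.239] pointing down, gripper open.
Joint ranges: [-3.01, 3.01], [-0.46, 2.08], [-1.47, 1.51], [0.13, 2.56], [-1, 4.14], [0.04, 2.09], [-2.66, 2.66]. Speed limits (rad/s): [2.57, 2.57, 3.14, 3.14, 3.14, 3.14, 3.14].

## Interface

Orientations are given as a unit quaternion [x, y, z, w].
In Python, from plant import * gives the robot as it stands.
- The arm moves only by the tool send_rows, never from a script. Its argument "targets" is a list of rows, each a list of 2 entries, a list of its own where there are three numbers: the shift along the tool's x, y, z in units of 0.3 m (1.0 is 0.3 m), then the turn, a rotation vector about the tool's x, y, z in units of pi rad (1.0 is pi rad). A call has 1 to 12 rows; each row is the pose to reach, as a shift and turn from the pose commanded when the call began, along the tool's axes at that moment, turning the shorter way round; what a row does not reach only later rows make up. A row lasts 1/8 s, in which the tool goes at most 62.5 mm and 10.7 degrees, less where a joint would pass 70% of its speed; a pose out of reach is approached as far as the arm can. A call with a number of a shift or a turn outside -1 to 1 is refused whole. A call with a gripper value outside its range is refused whole. "fingers" is the opening, from 0 (shut) to 1 (fully open), set as the call begins (left out, the last holds). The fingers move at their own pace and stop on an object; "newtons" is the grip in N (left out, the last holds). Time passes only in rows, so rows that repeat a pose let the fingers close. It gives the time, the measured TCP pose, the force, the opening and the grip force at its end, in the units of the state.
- get_state(): the state, without advancing time (a new reading comes with each control period).
- snapshot(name): name is "side" or "top" or "wrist"; returns a dict with "img" (400x640x3 uint8, blue, green, red), "fx", "fy", "cx", "cy" (pixels), "cam_to_world" (4x4, takes a point from camera to world coordinates); the wrist camera has in their place "T_tool_cam" (4x4, takes a point from camera to tool coordinates, whose origin is the TCP and whose axes are the flange's). Camera axes: x right, y down, z forward; pixel columns grow to the right and rows downward; lengths in m; the calibration is good to about 2 mm. The wrist camera is an equidistant fisheye: a pixel r from the principal point sees the ray r / f radians off the axis. A picture is of the moment at which its call begins: read the wrist's pose just before it. There is no depth.
- finish_job(): hands the job in; it is judged then, once.
The state is a dict: "clock": time; "q": joint angles; "qd": joint speeds; "joint_torque": joint torques, N m; "tool_pos": TCP position; "eef_rot": TCP orientation; "contact_force": force on the tool from outside, world axes, zero at the start; "moment": the same for the moment, N m; "opening": opening from 0.0 (shut) to 1.0 (fully open); "finger_force": force on a finger pad.
Only numpy, scipy, OpenCV 4.12 (cv2) and the standard library are available. Lean on these libraries where they do the work, as an engineer would, in place of code of your own. Each camera call takes 0.05 s, during which the arm holds its last target. There are 200 camera calls.

## Working session

There is one attempt and no reset: what is moved stays moved. The work goes in short steps, Python scripts to look and compute and a tool call to move; the robot and the scene stay as the last step left them, time stands still between calls to the robot, and variables do not carry over. Pictures are saved under pics/ and viewed, at most 14 in all, crops included, and the job is handed in when it is done.

Besides the shell and the picture viewer there is one more tool, called after "Call:" as name(argument=value, ...), one argument or row to a line, values as JSON. send_rows: Moves the arm, as the interface text tells. Its arguments: {"type":"object","properties":{"targets":{"type":"array"},"fingers":{"type":"number"},"newtons":{"type":"number"}},"required":["targets"]}

```bash
ls; mkdir -p pics
cat > h.py <<'E'
from plant import *
import numpy as np, cv2
from scipy.spatial.transform import Rotation as R
def snap(name,fn):
    s=snapshot(name); cv2.imwrite('pics/'+fn,s['img']); return s
def ray(s,u,v,z):
    T=np.array(s['cam_to_world']); d=T[:3,:3]@np.array([(u-s['cx'])/s['fx'],(v-s['cy'])/s['fy'],1]); o=T[:3,3]
    return o+d*(z-o[2])/d[2]
def proj(s,p):
    T=np.linalg.inv(np.array(s['cam_to_world'])); c=T[:3,:3]@np.array(p)+T[:3,3]
    return c[0]/c[2]*s['fx']+s['cx'],c[1]/c[2]*s['fy']+s['cy']
E
python3 - <<'E'
from h import *
import pickle
st=get_state();print({k:np.round(v,3) for k,v in st.items()})
for n in('top','side'):
    s=snap(n,n+'0.png'); pickle.dump(s,open(n+'0.pkl','wb')); print(n,s['fx'],s['cx'],s['cy'],np.round(s['cam_to_world'],3))
E
```

```text
pics
{'clock': np.float64(0.0), 'q': array([ 1.239,  0.69 , -0.194,  1.566,  0.157,  0.902, -0.215]), 'qd': array([-0.   , -0.003, -0.002,  0.003,  0.001, -0.002, -0.001]), 'joint_torque': array([-0.0000e+00, -5.2755e+01, -1.2670e+00, -1.5343e+01, -5.3000e-02,
        7.0000e-03,  0.0000e+00]), 'tool_pos': array([ 0.223, -0.583,  0.238]), 'eef_rot': array([ 0.983,  0.182, -0.   , -0.001]), 'contact_force': array([0.007, 0.051, 0.114]), 'moment': array([ 0.01 ,  0.043, -0.044]), 'finger_force': np.float64(0.0), 'opening': np.float64(1.002)}
top 441.55206567495634 326.68178597458194 204.03902644827758 [[-0.022 -0.98   0.195  0.221]
 [-1.     0.022 -0.     0.084]
 [-0.004 -0.195 -0.981  1.118]
 [ 0.     0.     0.     1.   ]]
side 461.046259777735 322.74378454934146 195.6746242006239 [[-0.706 -0.514  0.488 -0.106]
 [-0.708  0.52  -0.477  0.625]
 [-0.009 -0.682 -0.731  0.904]
 [ 0.     0.     0.     1.   ]]
```

View pics/top0.png

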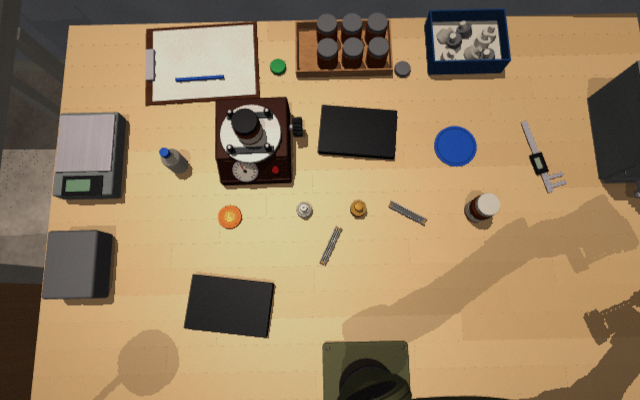

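View pics/side0.png

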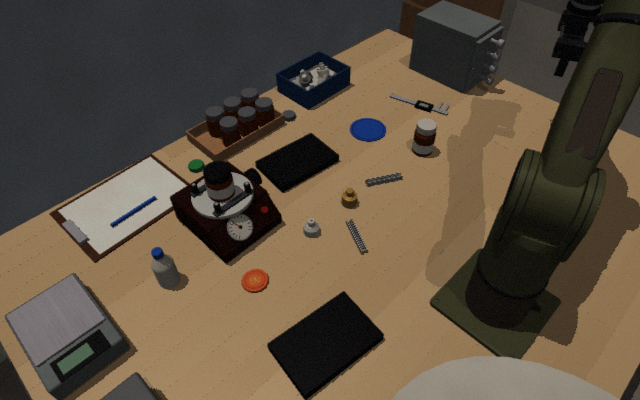

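The top view shows the black jar on the tester (245,125) and the meant plate, the right one, at (357,132). The mat is at (455,145), white jar at (487,205), disc at (230,216), cap at (304,210), weight at (358,208), and the right gauge at (407,213).

Run:
```python
from h import *
import pickle
S={n:pickle.load(open(n+'0.pkl','rb')) for n in('top','side')}
im=S['top']['img']; hsv=cv2.cvtColor(im,cv2.COLOR_BGR2HSV)
def box(n,mask_fn,x0,y0,x1,y1):
    hs=cv2.cvtColor(S[n]['img'],cv2.COLOR_BGR2HSV).astype(int); m=np.zeros(hs.shape[:2],np.uint8)
    m[y0:y1,x0:x1]=(mask_fn(hs)*255)[y0:y1,x0:x1]
    c=max(cv2.findContours(m,cv2.RETR_EXTERNAL,cv2.CHAIN_APPROX_NONE)[0],key=cv2.contourArea)
    return c[:,0,:].astype(float)
def circ(P):
    A=np.c_[2*P[:,:2],np.ones(len(P))]; s=np.linalg.lstsq(A,(P[:,:2]**2).sum(1),rcond=None)[0]
    return s[:2],np.sqrt(s[2]+s[0]**2+s[1]**2)
def pts(n,c,z): return np.array([ray(S[n],u,v,z) for u,v in c])
blue=lambda h:(h[...,0]>100)&(h[...,0]<130)&(h[...,1]>150)
orng=lambda h:(h[...,0]<14)&(h[...,1]>170)&(h[...,2]>120)
wht=lambda h:(h[...,1]<60)&(h[...,2]>110)
dark=lambda h:(h[...,2]<45)
for nm,f,z,bt,bs in [('mat',blue,.003,(425,115,490,175),(340,110,395,145)),('disc',orng,.008,(210,195,250,235),(235,262,275,298)),
   ('wlid',wht,.098,(470,185,505,222),(408,115,442,145)),('cap',wht,.02,(292,198,318,222),(298,212,325,240))]:
    for n,b in(('top',bt),('side',bs)):
        c=box(n,f,*b); p,r=circ(pts(n,c,z)); print(nm,n,np.round(p,4),round(r,4),len(c))
for n,b in(('top',(310,95,405,168)),('side',(250,130,345,195))):
    c=box(n,dark,*b); P=pts(n,c,.025)[:,:2]
    r=cv2.minAreaRect((P*1000).astype(np.float32)); print('plate',n,r)
def up(img,x0,y0,x1,y1,k): return cv2.resize(img[y0:y1,x0:x1],None,fx=k,fy=k,interpolation=cv2.INTER_CUBIC)
a=up(im,205,90,305,190,4); b=up(im,290,185,390,285,4); c=up(S['side']['img'],165,150,285,270,10/3)
d=up(im,380,180,510,240,10/3)
cv=np.zeros((600,800,3),np.uint8); cv[:400,:400]=a; cv[:400,400:]=c; cv[400:,:433]=d
cv[400:,440:740]=up(im,290,195,380,255,10/3)[:200,:300]
cv2.imwrite('pics/z1.png',cv)
```

```text
mat top [ 0.5927 -0.2583] 0.0533 114
mat side [ 0.5949 -0.2587] 0.0529 82
disc top [0.4147 0.3325] 0.0278 63
disc side [0.4177 0.333 ] 0.0284 67
wlid top [ 0.4163 -0.2958] 0.0253 61
wlid side [ 0.4198 -0.2985] 0.0245 43
cap top [0.4281 0.1427] 0.0176 41
cap side [0.4343 0.1387] 0.0163 52
plate top ((629.2429809570312, -0.8286514282226562), (196.55162048339844, 132.60157775878906), 83.96128845214844)
plate side ((626.388671875, 5.964225769042969), (207.74017333984375, 146.8150177001953), 84.05361938476562)
```

View pics/z1.png

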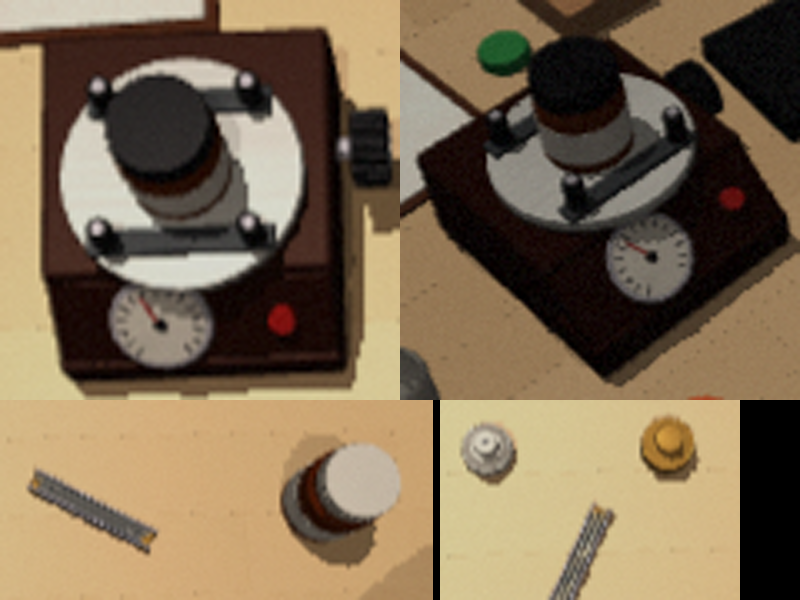

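```bash
cat >> h.py <<'E'
def pose(): 
    s=get_state(); return np.array(s['tool_pos']),R.from_quat(s['eef_rot']),s
def go(x,y,z,yaw=0):
    p,r,s=pose(); g=R.from_euler('z',yaw)*R.from_quat([1,0,0,0])
    for gg in (g,g*R.from_euler('z',np.pi)):
        rv=(r.inv()*gg).as_rotvec()
        print('go',np.round(r.inv().apply(np.array([x,y,z])-p)/.3,3),'turn',np.round(rv/np.pi,4))
    print('at',np.round(p,4),'F',np.round(s['contact_force'],1),'open',round(float(s['opening']),3),'t',round(float(s['clock']),2),'q7',round(float(s['q'][6]),2))
E
python3 - <<'E'
from h import *
import pickle
S={n:pickle.load(open(n+'0.pkl','rb')) for n in('top','side')}
t=lambda u,v:(205+u/4,90+v/4); sd=lambda u,v:(165+u*.3,150+v*.3)
P=[ray(S['top'],*t(*p),.135)[:2] for p in((98,90),(247,87),(254,230),(104,234))]
print(np.round(P,4),np.mean(P,0)); print([np.round(ray(S['side'],*sd(*p),.135)[:2],4) for p in((97,118),(275,113),(173,182))])
print('blid',ray(S['top'],*t(158,116),.183),ray(S['side'],*sd(174,68),.183))
print('plat',ray(S['top'],*t(182,172),.105))
g=lambda u,v:ray(S['top'],380+u*.3,180+v*.3,.014)
A,B=g(38,80),g(150,141);print('gauge',A,B,(A+B)/2,np.linalg.norm(A-B),np.arctan2((A-B)[1],(A-B)[0]))
print('weight',ray(S['top'],290+230*.3,195+45*.3,.04),'cap',ray(S['top'],290+47*.3,195+41*.3,.044))
go(.45,-.3,.3)
go(.595,.267,.3)
E
```

```text
[[0.6434 0.3093]
 [0.6432 0.221 ]
 [0.5545 0.2165]
 [0.554  0.3039]] [0.5987769  0.26270428]
[array([0.6443, 0.3107]), array([0.5591, 0.2198]), array([0.5568, 0.309 ])]
blid [0.60644613 0.26427674 0.183     ] [0.60010221 0.26639606 0.183     ]
plat [0.60233136 0.2642561  0.105     ]
gauge [ 0.43759205 -0.08095734  0.014     ] [ 0.3885895  -0.16338067  0.014     ] [ 0.41309077 -0.122169    0.014     ] 0.09588980781297855 1.034413877439057
weight [0.42292473 0.00389524 0.04      ] cap [0.42825692 0.1399722  0.044     ]
go [ 1.043 -0.611 -0.206] turn [-5.000e-04  1.000e-04  1.165e-01]
go [ 1.043 -0.611 -0.206] turn [-2.000e-04 -7.000e-04 -8.835e-01]
at [ 0.2233 -0.5831  0.238 ] F [ 0.3  0.2 -0.7] open 1.0 t 0.1 q7 -0.22
go [ 2.171 -2.203 -0.203] turn [-5.000e-04  1.000e-04  1.165e-01]
go [ 2.171 -2.203 -0.203] turn [-2.000e-04 -7.000e-04 -8.835e-01]
at [ 0.2233 -0.5831  0.238 ] F [ 0.3  0.2 -0.7] open 1.0 t 0.1 q7 -0.22
```

Call:
send_rows(
  targets=[
    [[1,-0.58,-0.25],[0,0,0.1165]],
    [[1,-0.58,-0.25],[0,0,0.1165]],
    [[1,-0.58,-0.25],[0,0,0.1165]],
    [[1,-0.58,-0.25],[0,0,0.1165]],
    [[1,-0.58,-0.25],[0,0,0.1165]],
    [[1,-0.58,-0.25],[0,0,0.1165]],
    [[1,-0.58,-0.25],[0,0,0.1165]],
    [[1,-0.58,-0.25],[0,0,0.1165]],
  ],
  fingers=1,
)

```text
clock: 1.1
tool_pos: [0.4406, -0.3145, 0.3133]
eef_rot: [1.0, -0.0, -0.001, 0.0]
contact_force: [-1.5, 0.1, -0.3]
opening: 1.001
finger_force: 0.0
```

Run:
```python
from h import *
p,r,s=pose();print(r.as_quat())
go(.6,.2645,.30,.055)
w=snap('wrist','w0.png'); print(w['fx'],w['cx'],w['cy'],np.round(w['T_tool_cam'],3))
```

```text
[ 9.99999610e-01 -4.77031153e-04 -7.17609103e-04  1.95490611e-04]
go [ 0.53  -1.93   0.043] turn [ 0.0001  0.0005 -0.0178]
go [ 0.53  -1.93   0.043] turn [ 7.000e-04 -2.000e-04  9.822e-01]
at [ 0.4406 -0.3145  0.3133] F [-1.5  0.1 -0.3] open 1.001 t 1.1 q7 -1.09
309.70691628693146 324.7786773805031 206.77937986143718 [[-0.001 -0.948 -0.318  0.084]
 [ 1.    -0.001 -0.    -0.001]
 [ 0.    -0.318  0.948 -0.147]
 [ 0.     0.     0.     1.   ]]
```

View pics/w0.png

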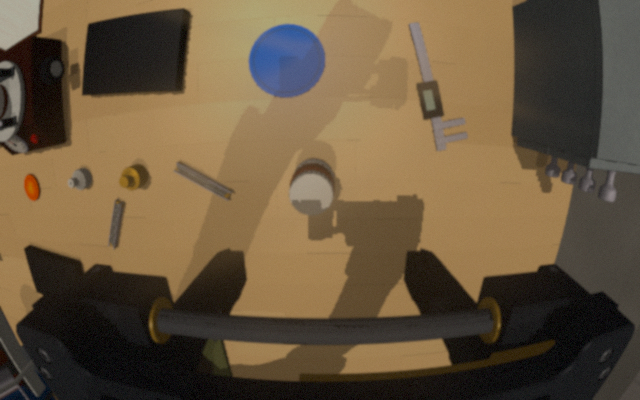

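Wrist view: mat (288,60), white jar (312,190), plate (137,50) and gauge (204,180) are all clear to see.

```bash
cat >> h.py <<'E'
import pickle
def wsnap(fn):
    p,r,_=pose(); w=snap('wrist',fn); w['p']=p; w['R']=r; pickle.dump(w,open('pics/'+fn+'.pkl','wb')); return w
def wray(w,u,v,z):
    d=np.array([u-w['cx'],v-w['cy']]); th=np.hypot(*d)/w['fx']; d=d/max(np.hypot(*d),1e-9)
    c=np.array([d[0]*np.sin(th),d[1]*np.sin(th),np.cos(th)]); T=np.array(w['T_tool_cam'])
    o=w['p']+w['R'].apply(T[:3,3]); k=w['R'].apply(T[:3,:3]@c)
    return (o+k*(z-o[2])/k[2])[:2]
blue=lambda h:(h[...,0]>100)&(h[...,0]<130)&(h[...,1]>150)
orng=lambda h:(h[...,0]<14)&(h[...,1]>170)&(h[...,2]>120)
wht=lambda h:(h[...,1]<70)&(h[...,2]>100)
dark=lambda h:(h[...,2]<50)
def cont(img,f,x0,y0,x1,y1):
    hs=cv2.cvtColor(img,cv2.COLOR_BGR2HSV).astype(int); m=np.zeros(hs.shape[:2],np.uint8)
    m[y0:y1,x0:x1]=(f(hs)*255)[y0:y1,x0:x1]
    return max(cv2.findContours(m,cv2.RETR_EXTERNAL,cv2.CHAIN_APPROX_NONE)[0],key=cv2.contourArea)[:,0,:].astype(float)
def wp(w,c,z): return np.array([wray(w,u,v,z) for u,v in c])
def circ(P):
    A=np.c_[2*P,np.ones(len(P))]; s=np.linalg.lstsq(A,(P**2).sum(1),rcond=None)[0]
    return np.round(s[:2],4),round(float(np.sqrt(s[2]+s[0]**2+s[1]**2)),4)
def rect(P):
    r=cv2.minAreaRect((P*1000).astype(np.float32)); return np.round(r[0],1),np.round(r[1],1),round(r[2],2)
E
python3 - <<'E'
from h import *
w=wsnap('w1.png'); im=w['img']
print('mat',circ(wp(w,cont(im,blue,235,10,340,110),.003)))
print('plate',rect(wp(w,cont(im,dark,75,5,195,102),.025)))
print('wlid',circ(wp(w,cont(im,wht,280,165,345,216),.098)))
E
```

```text
mat (array([ 0.6   , -0.2269]), 0.0204)
plate (array([634.1,  -6.3]), array([207.3, 126.7]), 83.36)
wlid (array([ 0.4237, -0.2968]), 0.0233)
```

Call:
send_rows(
  targets=[
    [[0.27,-0.97,0],[0,0,-0.018]],
    [[0.27,-0.97,0],[0,0,-0.018]],
    [[0.27,-0.97,0],[0,0,-0.018]],
    [[0.27,-0.97,0],[0,0,-0.018]],
    [[0.27,-0.97,0],[0,0,-0.018]],
    [[0.27,-0.97,0],[0,0,-0.018]],
    [[0.27,-0.97,0],[0,0,-0.018]],
  ],
)

```text
clock: 2.08
tool_pos: [0.5221, -0.0249, 0.3134]
eef_rot: [1.0, 0.027, -0.001, 0.001]
contact_force: [-0.3, -0.6, 0.1]
opening: 1.006
finger_force: 0.0
```

Call:
send_rows(
  targets=[
    [[0,-0.95,0],[0,0,0]],
    [[0,-0.95,0],[0,0,0]],
    [[0,-0.95,0],[0,0,0]],
    [[0,-0.95,0],[0,0,0]],
    [[0,-0.95,0],[0,0,0]],
    [[0,-0.95,0],[0,0,0]],
    [[0,-0.95,0],[0,0,0]],
    [[0,-0.95,0],[0,0,0]],
  ],
)

```text
clock: 3.08
tool_pos: [0.5074, 0.2587, 0.3137]
eef_rot: [1.0, 0.026, 0.0, 0.001]
contact_force: [-0.2, 0.1, 0.0]
opening: 1.0
finger_force: 0.0
```

Run:
```python
from h import *
w=wsnap('w2.png'); go(.6,.2645,.155,.055)
```

```text
go [ 0.31  -0.002  0.529] turn [ 0.0004 -0.0001 -0.0008]
go [ 0.31  -0.002  0.529] turn [-1.000e-04 -6.000e-04  9.992e-01]
at [0.5072 0.2592 0.3138] F [ 0.  -0.6 -0.7] open 1.001 t 3.12 q7 -2.15
```

View pics/w2.png

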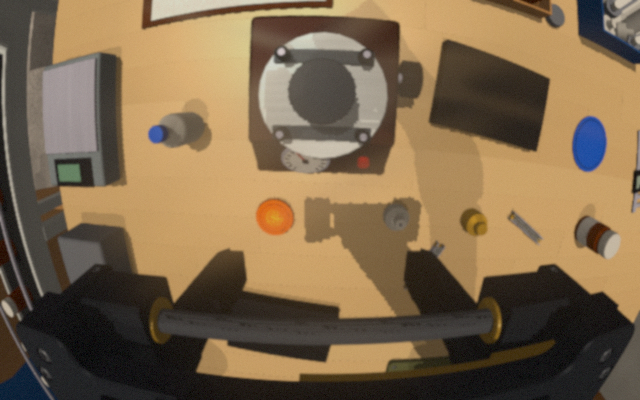

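Wrist view: black lid at (322,92), peg tops at (281,53), (365,55), (364,136), (280,134), and the disc at (275,216).

Run:
```python
from h import *
w=pickle.load(open('pics/w2.png.pkl','rb')); im=w['img']
P=wp(w,[(281,53),(365,55),(364,136),(280,134)],.135); print(np.round(P,4),P.mean(0))
a=P[1]-P[0]; b=P[2]-P[3]; c=P[0]-P[3]; d=P[1]-P[2]
print('yaw',[round(float(x),4) for x in(np.arctan2(a[0],-a[1]),np.arctan2(b[0],-b[1]),np.arctan2(c[1],c[0]),np.arctan2(d[1],d[0]))])
print('blid',wray(w,322,91.5,.183), 'hole')
c=cont(im,lambda h:(h[...,2]<90)&(h[...,1]<120),285,58,358,128); print(c.min(0),c.max(0),circ(wp(w,c,.183)))
hs=lambda h:(h[...,1]<70)&(h[...,2]>75)
c=cont(im,hs,250,28,395,165); print('plat',c.min(0),c.max(0),rect(wp(w,c,.105)))
print('disc',circ(wp(w,cont(im,orng,250,190,300,240),.008)))
print('plate',rect(wp(w,cont(im,lambda h:h[...,2]<60,425,35,560,155),.025)))
```

```text
[[0.6468 0.3116]
 [0.649  0.225 ]
 [0.5627 0.2208]
 [0.5605 0.3092]] [0.60474323 0.26666989]
yaw [0.0243, 0.0254, 0.0277, 0.0495]
blid [0.60460786 0.26679518] hole
[295.  58.] [357. 124.] (array([0.6072, 0.261 ]), 0.0285)
plat [258.  31.] [388. 164.] (array([604. , 266.1]), array([152.1, 148.5]), 25.69)
disc (array([0.4188, 0.3344]), 0.0291)
plate (array([634.4,   4.2]), array([200.5, 124.9]), 83.99)
```

Call:
send_rows(
  targets=[
    [[0.32,-0.006,0],[0,0,0]],
    [[0.32,-0.006,0],[0,0,0]],
    [[0.32,-0.006,0.1],[0,0,0]],
    [[0.32,-0.006,0.25],[0,0,0]],
    [[0.32,-0.006,0.35],[0,0,0]],
    [[0.32,-0.006,0.4],[0,0,0]],
    [[0.32,-0.006,0.44],[0,0,0]],
    [[0.32,-0.006,0.48],[0,0,0]],
    [[0.32,-0.006,0.496],[0,0,0]],
    [[0.32,-0.006,0.496],[0,0,0]],
  ],
)

```text
clock: 4.38
tool_pos: [0.6023, 0.2689, 0.165]
eef_rot: [1.0, 0.028, 0.0, 0.0]
contact_force: [-0.1, 0.5, 0.4]
opening: 1.001
finger_force: 0.0
```

Call:
send_rows(
  targets=[
    [[0,0,0],[0,0,0]],
    [[0,0,0],[0,0,0]],
    [[0,0,0],[0,0,0]],
    [[0,0,0],[0,0,0]],
    [[0,0,0],[0,0,0]],
    [[0,0,0],[0,0,0]],
    [[0,0,0],[0,0,0]],
    [[0,0,0],[0,0,0]],
  ],
  fingers=0.5,
  newtons=20,
)

```text
clock: 5.38
tool_pos: [0.6025, 0.2685, 0.1652]
eef_rot: [1.0, 0.028, 0.0, 0.0]
contact_force: [0.0, -2.3, 4.5]
opening: 0.673
finger_force: 20.0
```

Run:
```python
from h import *
w=wsnap('w3.png'); go(.595,-.2585,.2,.05)
```

```text
go [-0.123  1.753 -0.115] turn [ 0.0002 -0.0001  0.0019]
go [-0.123  1.753 -0.115] turn [ 2.000e-04  3.000e-04 -9.981e-01]
at [0.6025 0.2685 0.1652] F [-0.2 -2.1  5.8] open 0.677 t 5.42 q7 -2.1
```

View pics/w3.png

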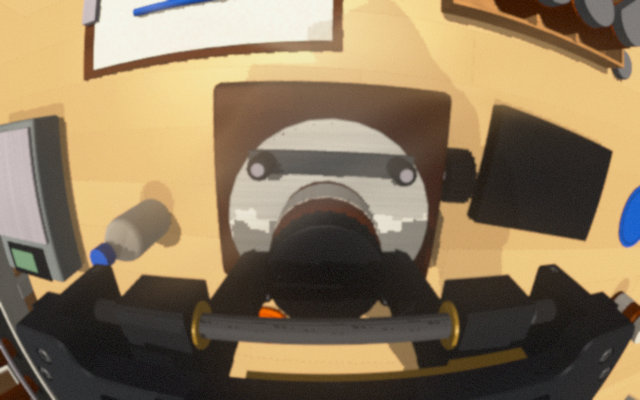

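Call:
send_rows(
  targets=[
    [[0,0,-0.05],[0,0,0]],
    [[0,0,-0.15],[0,0,0]],
    [[0,0,-0.3],[0,0,0]],
    [[0,0.05,-0.3],[0,0,0]],
    [[-0.02,0.2,-0.3],[0,0,0]],
    [[-0.04,0.35,-0.3],[0,0,0]],
    [[-0.06,0.5,-0.3],[0,0,0]],
    [[-0.06,0.65,-0.3],[0,0,0]],
    [[-0.06,0.8,-0.3],[0,0,0]],
    [[-0.06,0.9,-0.3],[0,0,0]],
    [[-0.06,0.9,-0.3],[0,0,0]],
  ],
)

```text
clock: 6.8
tool_pos: [0.5985, -0.0059, 0.2539]
eef_rot: [1.0, 0.025, -0.001, 0.001]
contact_force: [-0.3, 0.4, -1.6]
opening: 0.678
finger_force: 20.0
```

Call:
send_rows(
  targets=[
    [[0,0.1,0],[0,0,0]],
    [[-0.01,0.25,0],[0,0,0]],
    [[-0.03,0.4,0],[0,0,0]],
    [[-0.05,0.55,0],[0,0,0]],
    [[-0.06,0.7,0],[0,0,0]],
    [[-0.06,0.8,0],[0,0,0]],
    [[-0.06,0.85,0],[0,0,0]],
    [[-0.06,0.85,0],[0,0,0]],
    [[-0.06,0.85,0],[0,0,0]],
  ],
)

```text
clock: 7.92
tool_pos: [0.5964, -0.2545, 0.2548]
eef_rot: [1.0, 0.03, 0.0, -0.001]
contact_force: [0.7, 0.5, -1.6]
opening: 0.676
finger_force: 20.0
```

Run:
```python
from h import *
w=pickle.load(open('pics/w3.png.pkl','rb'))
P=wp(w,[(258,170),(406,175)],.135); print('pegs',P,P.mean(0)); d=P[0]-P[1]; yaw=np.arctan2(-d[0],d[1]); print(yaw,P.mean(0)-.044*np.array([np.cos(yaw),np.sin(yaw)]))
print('plate',rect(wp(w,cont(w['img'],lambda h:h[...,2]<60,468,95,612,245),.025)))
go(.594,-.2585,.067,.05)
w=wsnap('w4.png');s=snap('side','s4.png')
cv2.imwrite('pics/c4.png',np.hstack([w['img'][100:400,100:500],s['img'][20:320,240:640]]))
```

```text
pegs [[0.64765213 0.31147871]
 [0.64962639 0.22319881]] [0.64863926 0.26733876]
0.022359942748077604 [0.60465026 0.266355  ]
plate (array([637.1,  16.9]), array([225.3, 124.9]), 84.04)
go [-0.009  0.014  0.626] turn [-0.0007 -0.      0.003 ]
go [-0.009  0.014  0.626] turn [ 0.    -0.001 -0.997]
at [ 0.5964 -0.2545  0.2548] F [ 0.7  0.5 -1.6] open 0.676 t 7.92 q7 -1.29
```

View pics/c4.png

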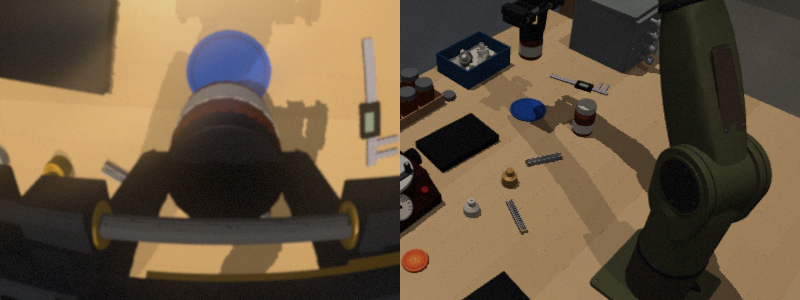

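Left (wrist): jar held upright with the mat behind it at crop (230,60). Right (side): jar in the gripper above the bench, everything else in place.

Call:
send_rows(
  targets=[
    [[-0.005,0.014,0.1],[0,0,0]],
    [[-0.005,0.014,0.25],[0,0,0]],
    [[-0.005,0.014,0.4],[0,0,0]],
    [[-0.005,0.014,0.5],[0,0,0]],
    [[-0.005,0.014,0.56],[0,0,0]],
    [[-0.005,0.014,0.59],[0,0,0]],
    [[-0.005,0.014,0.605],[0,0,0]],
    [[-0.005,0.014,0.615],[0,0,0]],
    [[-0.005,0.014,0.622],[0,0,0]],
    [[-0.005,0.014,0.628],[0,0,0]],
    [[-0.005,0.014,0.628],[0,0,0]],
  ],
)

```text
clock: 9.4
tool_pos: [0.5946, -0.2616, 0.0666]
eef_rot: [1.0, 0.028, 0.0, 0.0]
contact_force: [0.3, -1.6, -1.9]
opening: 0.676
finger_force: 20.0
```

Run:
```python
from h import *
go(.595,-.2585,.063,.05)
```

```text
go [ 0.002 -0.01   0.012] turn [ 0.    -0.     0.002]
go [ 0.002 -0.01   0.012] turn [ 1.00e-04  1.00e-04 -9.98e-01]
at [ 0.5946 -0.2616  0.0666] F [ 0.3 -1.6 -1.9] open 0.676 t 9.4 q7 -1.32
```

Call:
send_rows(
  targets=[
    [[0.002,-0.01,0.003],[0,0,0]],
    [[0.002,-0.01,0.006],[0,0,0]],
    [[0.002,-0.01,0.009],[0,0,0]],
    [[0.002,-0.01,0.012],[0,0,0]],
    [[0.002,-0.01,0.012],[0,0,0]],
    [[0.002,-0.01,0.012],[0,0,0]],
  ],
)

```text
clock: 10.15
tool_pos: [0.5951, -0.2586, 0.0632]
eef_rot: [1.0, 0.028, 0.0, 0.0]
contact_force: [-0.2, 0.7, 1.8]
opening: 0.675
finger_force: 20.0
```

Call:
send_rows(
  targets=[
    [[0,0,0],[0,0,0]],
    [[0,0,0],[0,0,0]],
    [[0,0,0],[0,0,0]],
    [[0,0,0],[0,0,0]],
    [[0,0,0],[0,0,0]],
    [[0,0,-0.05],[0,0,0]],
    [[0,0,-0.15],[0,0,0]],
    [[-0.05,0,-0.3],[0,0,0]],
    [[-0.2,0,-0.45],[0,0,0]],
    [[-0.3,0.05,-0.6],[0,0,0]],
    [[-0.3,0.1,-0.6],[0,0,0]],
    [[-0.3,0.1,-0.6],[0,0,0]],
  ],
  fingers=1,
)

```text
clock: 11.65
tool_pos: [0.507, -0.2949, 0.2432]
eef_rot: [1.0, 0.027, 0.001, 0.001]
contact_force: [-0.4, 0.5, 0.3]
opening: 0.999
finger_force: 0.0
```

Run:
```python
from h import *
go(.419,-.297,.081,.05)
w=wsnap('w5.png')
```

```text
go [-0.294 -0.009  0.54 ] turn [ 0.0003 -0.0003  0.0013]
go [-0.294 -0.009  0.54 ] turn [ 5.000e-04  5.000e-04 -9.987e-01]
at [ 0.507  -0.2949  0.2432] F [-0.4  0.5  0.3] open 0.999 t 11.65 q7 -1.2
```

View pics/w5.png

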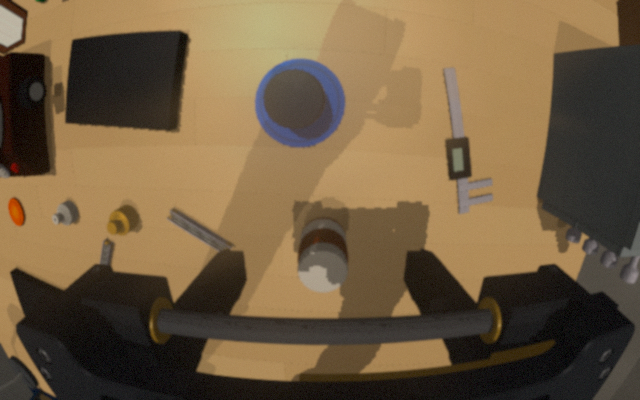

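Black jar stands on the mat, lid at (295,96) and mat centre at (300,103). White lid is at (323,268).

Run:
```python
from h import *
w=pickle.load(open('pics/w5.png.pkl','rb'));im=w['img']
c=cont(im,blue,245,50,355,155); h=cv2.convexHull(c.astype(np.float32))[:,0]
print('mat',circ(wp(w,h,.003)),c.min(0),c.max(0))
c=cont(im,lambda h:(h[...,2]<62),262,66,330,128); print('blid',circ(wp(w,c,.081)),c.min(0),c.max(0), wray(w,294,96,.081))
c=cont(im,lambda h:(h[...,1]<75)&(h[...,2]>50),285,245,365,300);print('wlid',circ(wp(w,cv2.convexHull(c.astype(np.float32))[:,0],.098)),c.min(0),c.max(0),wray(w,323.5,268,.098))
```

```text
Traceback (most recent call last):
  File "h.py", line 35, in cont
    return max(cv2.findContours(m,cv2.RETR_EXTERNAL,cv2.CHAIN_APPROX_NONE)[0],key=cv2.contourArea)[:,0,:].astype(float)
           ~~~^^^^^^^^^^^^^^^^^^^^^^^^^^^^^^^^^^^^^^^^^^^^^^^^^^^^^^^^^^^^^^^^^^^^^^^^^^^^^^^^^^^^
ValueError: max() iterable argument is empty
```

Run:
```python
from h import *
w=pickle.load(open('pics/w5.png.pkl','rb'));im=w['img']
hs=cv2.cvtColor(im,cv2.COLOR_BGR2HSV);print(hs[80,290],hs[140,300],hs[96,263])
b=lambda h:(h[...,0]>100)&(h[...,0]<130)&(h[...,1]>90)
c=cont(im,b,245,50,355,155); h=cv2.convexHull(c.astype(np.float32))[:,0]
print('mat',circ(wp(w,h,.003)),c.min(0),c.max(0))
c=cont(im,lambda h:(h[...,2]<62)&~b(h),262,66,330,128); print('blid',circ(wp(w,c,.081)),c.min(0),c.max(0), wray(w,294,96,.081))
c=cont(im,lambda h:(h[...,1]<75)&(h[...,2]>50),285,245,365,300);print('wlid',circ(wp(w,cv2.convexHull(c.astype(np.float32))[:,0],.098)),c.min(0),c.max(0),wray(w,323.5,268,.098))
```

```text
[13 54 90] [118  75 115] [115  41 106]
mat (array([ 0.5974, -0.2601]), 0.0432) [299.  66.] [336. 113.]Traceback (most recent call last):
  File "<stdin>", line 7, in <module>
  File "h.py", line 35, in cont
    return max(cv2.findContours(m,cv2.RETR_EXTERNAL,cv2.CHAIN_APPROX_NONE)[0],key=cv2.contourArea)[:,0,:].astype(float)
           ~~~^^^^^^^^^^^^^^^^^^^^^^^^^^^^^^^^^^^^^^^^^^^^^^^^^^^^^^^^^^^^^^^^^^^^^^^^^^^^^^^^^^^^
ValueError: max() iterable argument is empty
```

Run:
```python
from h import *
w=pickle.load(open('pics/w5.png.pkl','rb'));im=cv2.imread('pics/w5.png');print(np.abs(im.astype(int)-w['img']).mean())
hs=cv2.cvtColor(im,cv2.COLOR_BGR2HSV);print(hs[140,300],hs[135,280],hs[90,290],hs[100,310],hs[268,323])
b=lambda h:(h[...,0]>95)&(h[...,0]<135)&(h[...,1]>90)
c=cont(im,b,245,50,355,155); h=cv2.convexHull(c.astype(np.float32))[:,0]
print('mat',circ(wp(w,h,.003)),c.min(0),c.max(0))
print('eye mat',[wray(w,*p,.003) for p in((256,102),(345,102),(300,58),(300,147))])
print('eye lid',wray(w,294,96,.081),'wlid',wray(w,323.5,268,.098))
```

```text
0.0
[118  75 115] [118  65 110] [20 55 83] [12 50 76] [ 19  47 153]
mat (array([ 0.5974, -0.2601]), 0.0432) [299.  66.] [336. 113.]
eye mat [array([ 0.59438336, -0.20371092]), array([ 0.59832535, -0.31426891]), array([ 0.6510744 , -0.25625226]), array([ 0.53881541, -0.26137797])]
eye lid [ 0.60030157 -0.25892297] wlid [ 0.42330899 -0.29723702]
```

Call:
send_rows(
  targets=[
    [[-0.15,-0.009,0],[0,0,0]],
    [[-0.287,-0.009,0],[0,0,0]],
    [[-0.287,-0.009,0.1],[0,0,0]],
    [[-0.287,-0.009,0.25],[0,0,0]],
    [[-0.287,-0.009,0.4],[0,0,0]],
    [[-0.287,-0.009,0.47],[0,0,0]],
    [[-0.287,-0.009,0.51],[0,0,0]],
    [[-0.287,-0.009,0.53],[0,0,0]],
    [[-0.287,-0.009,0.54],[0,0,0]],
    [[-0.287,-0.009,0.54],[0,0,0]],
  ],
)

```text
clock: 12.95
tool_pos: [0.4211, -0.2959, 0.0814]
eef_rot: [1.0, 0.028, 0.0, 0.0]
contact_force: [0.2, -0.5, -0.5]
opening: 0.998
finger_force: 0.0
```

Call:
send_rows(
  targets=[
    [[0,0,0],[0,0,0]],
    [[0,0,0],[0,0,0]],
    [[0,0,0],[0,0,0]],
    [[0,0,0],[0,0,0]],
    [[0,0,0],[0,0,0]],
    [[0,0,0],[0,0,0]],
    [[0,0,0],[0,0,0]],
    [[0,0,0],[0,0,0]],
    [[0,0,0],[0,0,0]],
  ],
  fingers=0.45,
  newtons=20,
)

```text
clock: 14.08
tool_pos: [0.4209, -0.2959, 0.081]
eef_rot: [1.0, 0.028, 0.0, 0.0]
contact_force: [0.5, -1.1, 3.8]
opening: 0.606
finger_force: 20.0
```

Call:
send_rows(
  targets=[
    [[0,0,-0.05],[0,0,0]],
    [[0,0,-0.15],[0,0,0]],
    [[0,0,-0.3],[0,0,0]],
    [[0,0,-0.5],[0,0,0]],
    [[0.05,-0.1,-0.65],[0,0,0]],
    [[0.15,-0.2,-0.7],[0,0,0]],
    [[0.25,-0.35,-0.7],[0,0,0]],
    [[0.3,-0.5,-0.7],[0,0,0]],
    [[0.3,-0.65,-0.7],[0,0,0]],
    [[0.3,-0.8,-0.7],[0,0,0]],
    [[0.3,-0.95,-0.7],[0,0,0]],
    [[0.3,-0.95,-0.7],[0,0,0]],
  ],
)

```text
clock: 15.58
tool_pos: [0.4935, -0.0013, 0.2915]
eef_rot: [0.999, 0.032, -0.0, -0.001]
contact_force: [-0.3, 0.5, -1.6]
opening: 0.606
finger_force: 20.0
```

Run:
```python
from h import *
go(.6025,.2665,.27,.04)
w=wsnap('w6.png');cv2.imwrite('pics/c6.png',w['img'][100:400,:])
```

```text
go [ 0.42  -0.867  0.073] turn [-0.0008  0.0002  0.0079]
go [ 0.42  -0.867  0.073] turn [-3.000e-04 -1.200e-03 -9.921e-01]
at [ 0.4935 -0.0013  0.2915] F [-0.3  0.5 -1.6] open 0.606 t 15.57 q7 -1.73
```

View pics/c6.png

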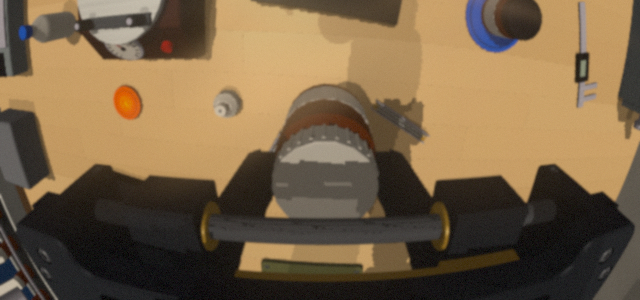

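White jar held, lid at crop (325,180), spanning (272..378) and rows 137..222. The black jar remains on the mat.

Run:
```python
from h import *
w=pickle.load(open('pics/w6.png.pkl','rb'))
for p in((272,280),(378,280),(325,240),(325,321)): print(w['R'].inv().apply(np.r_[wray(w,*p,.3085)-w['p'][:2],0])[:2])
```

```text
[ 0.0019433  -0.02707892]
[0.00197296 0.02557646]
[ 0.02415274 -0.00073006]
[-0.02396959 -0.00075414]
```

Call:
send_rows(
  targets=[
    [[0.1,-0.15,-0.03],[0,0,0.004]],
    [[0.2,-0.3,-0.05],[0,0,0.008]],
    [[0.3,-0.45,-0.05],[0,0,0.008]],
    [[0.4,-0.6,-0.05],[0,0,0.008]],
    [[0.42,-0.75,-0.05],[0,0,0.008]],
    [[0.42,-0.85,-0.05],[0,0,0.008]],
    [[0.42,-0.867,0],[0,0,0.008]],
    [[0.42,-0.867,0.05],[0,0,0.008]],
    [[0.42,-0.867,0.05],[0,0,0.008]],
    [[0.42,-0.867,0.05],[0,0,0.008]],
  ],
)

```text
clock: 16.88
tool_pos: [0.6063, 0.2588, 0.276]
eef_rot: [1.0, 0.014, 0.0, 0.0]
contact_force: [-0.1, 0.2, -0.7]
opening: 0.607
finger_force: 20.0
```

Run:
```python
from h import *
go(.603,.2665,.19,.04)
```

```text
go [-0.01  -0.026  0.287] turn [ 0.0003 -0.0001 -0.0035]
go [-0.01  -0.026  0.287] turn [-1.000e-04 -5.000e-04  9.965e-01]
at [0.6063 0.2588 0.276 ] F [-0.1  0.2 -0.7] open 0.607 t 16.88 q7 -2.13
```

Call:
send_rows(
  targets=[
    [[-0.009,-0.024,0.03],[0,0,0]],
    [[-0.009,-0.024,0.1],[0,0,0]],
    [[-0.009,-0.024,0.18],[0,0,0]],
    [[-0.009,-0.024,0.24],[0,0,0]],
    [[-0.009,-0.024,0.27],[0,0,0]],
    [[-0.009,-0.024,0.28],[0,0,0]],
    [[-0.009,-0.024,0.286],[0,0,0]],
    [[-0.009,-0.024,0.29],[0,0,0]],
    [[-0.009,-0.024,0.29],[0,0,0]],
    [[-0.009,-0.024,0.29],[0,0,0]],
  ],
)

```text
clock: 18.12
tool_pos: [0.6029, 0.2678, 0.1892]
eef_rot: [1.0, 0.016, 0.0, -0.0]
contact_force: [0.1, 0.5, -2.4]
opening: 0.607
finger_force: 20.0
```

Run:
```python
from h import *
go(.6035,.266,.1855,.03)
```

```text
go [0.002 0.006 0.012] turn [-0.0001 -0.0001  0.0004]
go [0.002 0.006 0.012] turn [ 2.000e-04 -1.000e-04 -9.996e-01]
at [0.6029 0.2678 0.1892] F [ 0.1  0.5 -2.4] open 0.607 t 18.12 q7 -2.16
```

Call:
send_rows(
  targets=[
    [[0.002,0.006,0.003],[0,0,0]],
    [[0.002,0.006,0.006],[0,0,0]],
    [[0.002,0.006,0.009],[0,0,0]],
    [[0.002,0.006,0.011],[0,0,0]],
    [[0.002,0.006,0.012],[0,0,0]],
    [[0.002,0.006,0.012],[0,0,0]],
  ],
)

```text
clock: 18.88
tool_pos: [0.6038, 0.2659, 0.1861]
eef_rot: [1.0, 0.015, 0.001, -0.0]
contact_force: [-0.9, -1.3, 5.7]
opening: 0.603
finger_force: 20.0
```

Contact. Release and go up and back.

Call:
send_rows(
  targets=[
    [[0,0,0],[0,0,0]],
    [[0,0,0],[0,0,0]],
    [[0,0,0],[0,0,0]],
    [[0,0,0],[0,0,0]],
    [[0,0,0],[0,0,0]],
    [[0,0,-0.05],[0,0,0]],
    [[0,0,-0.15],[0,0,0]],
    [[0,0,-0.3],[0,0,0]],
    [[-0.15,-0.05,-0.4],[0,0,0]],
    [[-0.3,-0.1,-0.4],[0,0,0]],
    [[-0.35,-0.1,-0.4],[0,0,0]],
    [[-0.35,-0.1,-0.4],[0,0,0]],
  ],
  fingers=1,
)

```text
clock: 20.38
tool_pos: [0.4969, 0.2932, 0.3068]
eef_rot: [1.0, 0.016, 0.001, -0.0]
contact_force: [0.2, 0.3, -0.1]
opening: 0.997
finger_force: 0.0
```

Run:
```python
from h import *
w=wsnap('w7.png'); im=w['img']
go(.4175,.3335,.05,.03)
print('disc',circ(wp(w,cont(im,orng,200,150,400,260),.008)))
```

```text
go [-0.266 -0.144  0.854] turn [-0.0002 -0.0006  0.0004]
go [-0.266 -0.144  0.854] turn [ 9.000e-04 -3.000e-04 -9.996e-01]
at [0.4981 0.2928 0.3064] F [-0.3 -0.8  0.5] open 0.999 t 20.43 q7 -2.27
disc (array([0.4175, 0.3362]), 0.0277)
```

View pics/w7.png

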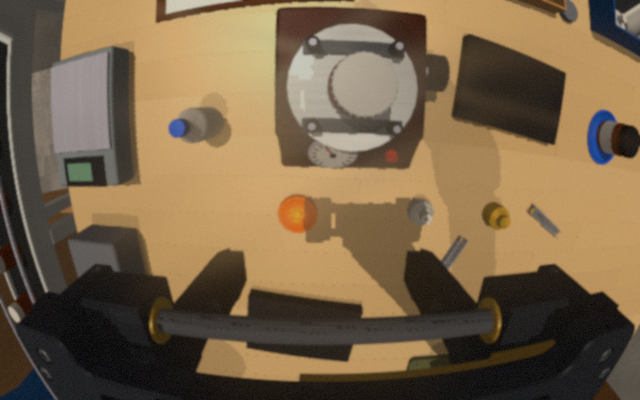

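White jar lid at (364,86), amid pegs (313,43), (398,46), (397,129), (311,127). Disc at (297,214).

Call:
send_rows(
  targets=[
    [[-0.15,-0.1,0.1],[0,0,0]],
    [[-0.265,-0.145,0.25],[0,0,0]],
    [[-0.265,-0.145,0.4],[0,0,0]],
    [[-0.265,-0.145,0.6],[0,0,0]],
    [[-0.265,-0.145,0.75],[0,0,0]],
    [[-0.265,-0.145,0.85],[0,0,0]],
    [[-0.265,-0.145,0.9],[0,0,0]],
    [[-0.265,-0.145,0.9],[0,0,0]],
  ],
)

```text
clock: 21.42
tool_pos: [0.4174, 0.3335, 0.0347]
eef_rot: [1.0, 0.015, -0.0, 0.0]
contact_force: [0.9, -0.3, 0.6]
opening: 0.997
finger_force: 0.0
```

Run:
```python
from h import *
go(.4175,.334,.003,.03)
w=pickle.load(open('pics/w7.png.pkl','rb'))
print('wlid',wray(w,364,86,.203)); P=wp(w,[(313,43),(398,46),(397,129),(311,127)],.135);print(P.mean(0))
im=w['img']; c=cont(im,lambda h:(h[...,1]<75)&(h[...,2]>70)&(h[...,2]<400),328,52,402,122);print(c.min(0),c.max(0))
cv2.imwrite('pics/c7.png',cv2.resize(im[0:180,260:440],None,fx=3,fy=3,interpolation=cv2.INTER_CUBIC))
```

```text
go [ 0.    -0.002  0.106] turn [0.0003 0.     0.0001]
go [ 0.    -0.002  0.106] turn [-0.000e+00  4.000e-04 -9.999e-01]
at [0.4174 0.3335 0.0347] F [ 0.9 -0.3  0.6] open 0.997 t 21.43 q7 -2.53
wlid [0.59910833 0.26628932]
[0.60452503 0.26673026]
[328.  52.] [401. 121.]
```

View pics/c7.png

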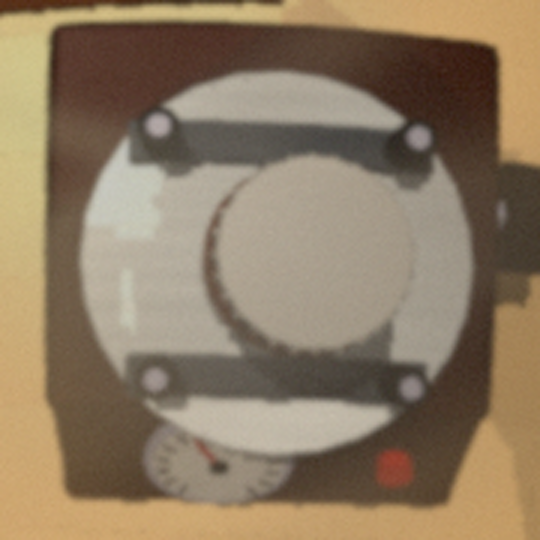

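The enlarged view shows the lid centre at crop (316,253), evenly between the pegs.

Call:
send_rows(
  targets=[
    [[0,0,0.04],[0,0,0]],
    [[0,0,0.08],[0,0,0]],
    [[0,0,0.1],[0,0,0]],
    [[0,0,0.108],[0,0,0]],
    [[0,0,0.108],[0,0,0]],
  ],
)

```text
clock: 22.05
tool_pos: [0.4167, 0.3337, 0.0029]
eef_rot: [1.0, 0.016, 0.0, 0.0]
contact_force: [-0.1, -0.2, -0.4]
opening: 1.001
finger_force: 0.0
```

Run:
```python
from h import *
go(.4175,.334,.003,.03)
w=pickle.load(open('pics/w7.png.pkl','rb'))
print('wlid',wray(w,365.3,84.3,.203)); print(wp(w,[(312.7,41.7),(399.3,45.3),(397,129.3),(311.7,126.7)],.135).mean(0))
```

```text
go [ 0.003 -0.001 -0.   ] turn [ 0.     -0.      0.0004]
go [ 0.003 -0.001 -0.   ] turn [ 0.000e+00  1.000e-04 -9.996e-01]
at [0.4167 0.3337 0.0029] F [-0.1 -0.2 -0.4] open 1.001 t 22.05 q7 -2.53
wlid [0.60056823 0.26530072]
[0.60510754 0.2662964 ]
```

Call:
send_rows(
  targets=[
    [[0,0,0],[0,0,0]],
    [[0,0,0],[0,0,0]],
    [[0,0,0],[0,0,0]],
    [[0,0,0],[0,0,0]],
    [[0,0,0],[0,0,0]],
    [[0,0,0],[0,0,0]],
    [[0,0,0],[0,0,0]],
  ],
  fingers=0.5,
  newtons=12,
)

```text
clock: 22.92
tool_pos: [0.4168, 0.3337, 0.003]
eef_rot: [1.0, 0.016, 0.0, -0.0]
contact_force: [-0.8, -0.1, 2.6]
opening: 0.673
finger_force: 12.0
```

Call:
send_rows(
  targets=[
    [[0,0,-0.05],[0,0,0]],
    [[0,0,-0.15],[0,0,0]],
    [[0,0,-0.3],[0,0,0]],
    [[0,0,-0.5],[0,0,0]],
    [[0,0,-0.7],[0,0,0]],
    [[0,0,-0.85],[0,0,0]],
    [[0,0.02,-0.93],[0,0,0]],
    [[0.15,0.08,-0.93],[0,0,0]],
    [[0.3,0.15,-0.93],[0,0,0]],
    [[0.35,0.2,-0.93],[0,0,0]],
    [[0.35,0.2,-0.93],[0,0,0]],
  ],
)

```text
clock: 24.3
tool_pos: [0.5238, 0.2752, 0.2819]
eef_rot: [1.0, 0.014, -0.0, 0.001]
contact_force: [-0.3, 0.2, -0.5]
opening: 0.672
finger_force: 12.0
```

Run:
```python
from h import *
go(.603,.266,.215,.03)
w=wsnap('w8.png'); s=snap('top','t8.png')
a=cv2.resize(w['img'],(500,312)); b=cv2.resize(s['img'][85:205,195:315],(300,300),interpolation=cv2.INTER_CUBIC)
im=np.zeros((600,800,3),np.uint8); im[:400,:640]=w['img']; im[400:600,:200]=cv2.resize(s['img'][100:180,210:290],(200,200)); cv2.imwrite('pics/c8.png',im)
```

```text
go [0.263 0.038 0.223] turn [ 0.0003  0.0002 -0.0006]
go [0.263 0.038 0.223] turn [ 3.000e-04 -5.000e-04  9.994e-01]
at [0.5238 0.2752 0.2819] F [-0.3  0.2 -0.5] open 0.672 t 24.3 q7 -2.23
```

View pics/c8.png

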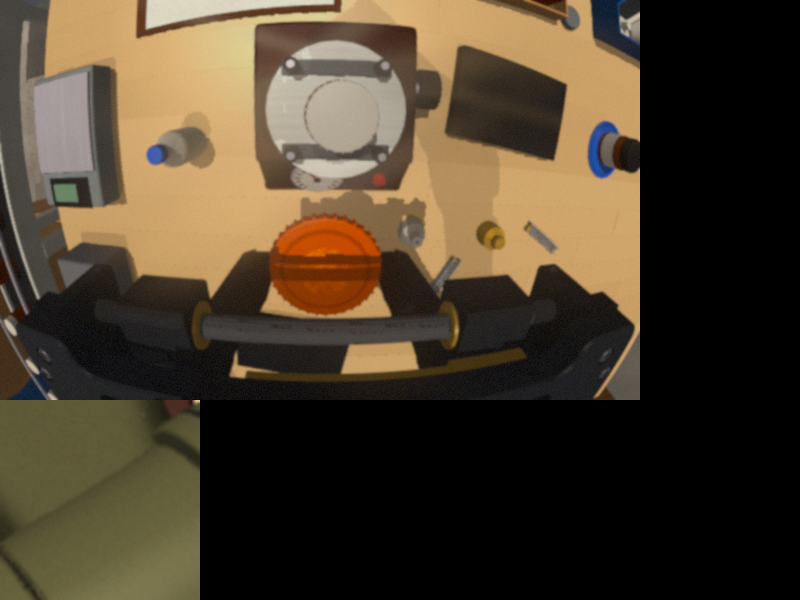

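Disc held level at (325,264), white lid at (342,116) between pegs (291,64), (384,66), (382,157), (291,155).

Run:
```python
from h import *
w=pickle.load(open('pics/w8.png.pkl','rb'))
c=cont(w['img'],lambda h:(h[...,0]<14)&(h[...,1]>150)&(h[...,2]>40),260,205,392,322); print(c.min(0),c.max(0))
c=cv2.convexHull(c.astype(np.float32))[:,0]
P=wp(w,c,.2869);print('disc',circ(P), rect(P),circ(P)[0]-w['p'][:2])
print('lid',wray(w,342,116,.203),[wray(w,*p,.203) for p in((342,80),(342,153),(304,116),(380,116))]); print('tester',wp(w,[(291,64),(384,66),(382,157),(291,155)],.135).mean(0))
```

```text
[267. 213.] [385. 314.]
disc (array([0.5257, 0.2758]), 0.031) (array([525.8, 275.9]), array([60.5, 62.1]), 58.8) [0.00193036 0.0005839 ]
lid [0.60112685 0.26574658] [array([0.6274702, 0.2665939]), array([0.57384986, 0.26475071]), array([0.60041321, 0.29312802]), array([0.60251319, 0.23801833])]
tester [0.60480891 0.2664151 ]
```

Call:
send_rows(
  targets=[
    [[0.1,0.02,0],[0,0,0]],
    [[0.2,0.039,0],[0,0,0]],
    [[0.255,0.039,0.05],[0,0,0]],
    [[0.255,0.039,0.12],[0,0,0]],
    [[0.255,0.039,0.18],[0,0,0]],
    [[0.255,0.039,0.21],[0,0,0]],
    [[0.255,0.039,0.225],[0,0,0]],
    [[0.255,0.039,0.235],[0,0,0]],
    [[0.255,0.039,0.235],[0,0,0]],
    [[0.255,0.039,0.235],[0,0,0]],
  ],
)

```text
clock: 25.65
tool_pos: [0.6006, 0.2678, 0.2119]
eef_rot: [1.0, 0.016, 0.0, -0.0]
contact_force: [0.1, 0.3, -0.1]
opening: 0.669
finger_force: 12.0
```

Run:
```python
from h import *
go(.6005,.2657,.2055,.03)
```

```text
go [-0.001  0.007  0.021] turn [-0.0001 -0.0003  0.0004]
go [-0.001  0.007  0.021] turn [ 4.000e-04 -2.000e-04 -9.996e-01]
at [0.6006 0.2678 0.2119] F [ 0.1  0.3 -0.1] open 0.669 t 25.65 q7 -2.17
```

Call:
send_rows(
  targets=[
    [[0,0.006,0.005],[0,0,0]],
    [[0,0.006,0.009],[0,0,0]],
    [[0,0.006,0.013],[0,0,0]],
    [[0,0.006,0.016],[0,0,0]],
    [[0,0.006,0.019],[0,0,0]],
    [[0,0.006,0.021],[0,0,0]],
    [[0,0.006,0.021],[0,0,0]],
  ],
)

```text
clock: 26.52
tool_pos: [0.6007, 0.266, 0.2061]
eef_rot: [1.0, 0.016, 0.0, -0.0]
contact_force: [-1.5, -0.7, 4.5]
opening: 0.67
finger_force: 12.0
```

Call:
send_rows(
  targets=[
    [[0,0,0],[0,0,0]],
    [[0,0,0],[0,0,0]],
    [[0,0,0],[0,0,0]],
    [[0,0,0],[0,0,0]],
    [[0,0,0],[0,0,0]],
    [[0,0,-0.05],[0,0,0]],
    [[0,0,-0.15],[0,0,0]],
    [[0,0,-0.25],[0,0,0]],
    [[-0.15,0.1,-0.3],[0,0,0]],
    [[-0.3,0.2,-0.3],[0,0,0]],
    [[-0.4,0.35,-0.3],[0,0,0]],
    [[-0.4,0.35,-0.3],[0,0,0]],
  ],
  fingers=1,
)

```text
clock: 28.02
tool_pos: [0.4819, 0.153, 0.2963]
eef_rot: [1.0, 0.013, -0.0, 0.002]
contact_force: [0.0, 0.6, 0.6]
opening: 1.005
finger_force: 0.0
```

Run:
```python
from h import *
p,r,s=pose(); w=wsnap('w9.png'); print(p)
im=w['img']
c=cont(im,orng,200,40,420,200);print('disc on lid',circ(wp(w,cv2.convexHull(c.astype(np.float32))[:,0],.211)),c.min(0),c.max(0))
go(.43,.141,.05,0)
# predicted cap pixel window & mask
m=(lambda h:(h[...,1]<60)&(h[...,2]>60))(cv2.cvtColor(im,cv2.COLOR_BGR2HSV).astype(int)).astype(np.uint8)
n,l,st,ce=cv2.connectedComponentsWithStats(m)
for i in range(1,n):
    if st[i,4]>60:
        q=wray(w,*ce[i],.025)
        if np.hypot(q[0]-.43,q[1]-.14)<.05: print(st[i],ce[i],q)
```

```text
[0.48189063 0.1530179  0.29629669]
disc on lid (array([0.5975, 0.2602]), 0.0233) [200.  41.] [220.  96.]
go [-0.182  0.044  0.821] turn [ 0.0001 -0.0006  0.0092]
go [-0.182  0.044  0.821] turn [ 9.000e-04  1.000e-04 -9.908e-01]
at [0.4837 0.1558 0.2965] F [ 0.8  0.3 -0.1] open 1.002 t 28.07 q7 -2.08
```

Run:
```python
from h import *
w=pickle.load(open('pics/w9.png.pkl','rb')); im=w['img']
hs=cv2.cvtColor(im,cv2.COLOR_BGR2HSV).astype(int)
c=cont(im,orng,150,30,420,200);print('disc on lid',circ(wp(w,cv2.convexHull(c.astype(np.float32))[:,0],.211)),c.min(0),c.max(0))
V,U=np.mgrid[150:290:2,200:420:2]; G=np.array([wray(w,u,v,.025) for u,v in zip(U.ravel(),V.ravel())])
i=np.argmin(np.hypot(G[:,0]-.43,G[:,1]-.14)); u,v=U.ravel()[i],V.ravel()[i]; print('px',u,v,hs[v,u],hs[v,u-40],hs[v-40,u])
print(hs[v-28:v+29:4,u-32:u+33:4,1])
print('plate',rect(wp(w,cont(im,lambda h:h[...,2]<60,330,20,560,150),.025)))
```

```text
disc on lid (array([0.6007, 0.2674]), 0.0297) [152.  30.] [220. 102.]
px 334 204 [ 17  63 173] [ 17 120 197] [ 18 117 202]
[[114 117 114 116 119 117 113 117 117 113 118 113 116 117 113 115 116]
 [115 117 114 115 113 115 117 114 118 114 116 118 118 118 116 116 117]
 [118 113 117 119 115 115 117 124 119 115 120 116 116 113 118 116 117]
 [117 118 120 121 118 116  94  86  90 115 116 117 118 120 117 122 118]
 [119 116 120 118 115  77  62  63  68  72 117 120 117 116 116 124 116]
 [116 120 117 119  93  67  64  65  66  67  84 118 118 117 119 119 117]
 [116 114 119 115  86  80  65  74  69  65  68 117 120 118 124 117 120]
 [120 112 116 116  85  75  68  57  63  73  71 116 118 119 120 117 114]
 [120 115 117 121 102  83  73  76  75  79  89 118 118 115 120 125 116]
 [123 115 119 123 118  91  70  68  66  83 116 120 115 121 127 117 126]
 [120 117 122 114 116 118 111 108 114 114 115 121 116 120 122 121 121]
 [119 125 116 115 121 114 114 121 120 115 128 122 122 124 117 118 123]
 [119 121 124 120 118 119 117 119 120 120 122 118 117 120 118 123 120]
 [123 120 123 115 121 121 120 121 124 121 118 122 111 119 122 121 121]
 [116 120 119 114 123 124 125 123 120 124 126 119 121 117 126 122 127]]
plate (array([650.1,   6.9]), array([183.4,  97.3]), 84.07)
```

Run:
```python
from h import *
w=pickle.load(open('pics/w9.png.pkl','rb')); im=w['img']
c=cont(im,lambda h:h[...,1]<95,300,170,368,238);print(c.min(0),c.max(0))
for z in(.012,.022): print(circ(wp(w,cv2.convexHull(c.astype(np.float32))[:,0],z)))
hs=cv2.cvtColor(im,cv2.COLOR_BGR2HSV).astype(int)
print(hs[10:180:10,330:560:14,2])
go(.43,.141,.05,-.105)
```

```text
[317. 188.] [344. 215.]
(array([0.429 , 0.1435]), 0.0205)
(array([0.4321, 0.1438]), 0.02)
[[202 197 183 151  82 185 199 198 191 190 189 186 189 185 184 187 141]
 [192 185 183  86  59  46  44  46 191 190 188 184 186 187 183 182 187]
 [156 182 180  62  52  47  44  44  42  42 146 183 188 183 182 182 182]
 [ 71 180 183  56  50  49  51  49  51  51  52  57 127 180 184 183 183]
 [ 76 182 180  60  59  51  54  57  58  58  61  64  69 181 182 184 182]
 [ 73 171 175  77  68  68  63  61  61  59  66  65  71 181 184 181 182]
 [ 96 164 174  78  72  65  62  56  57  60  65  62  66 179 182 180 183]
 [104 173 169  80  74  67  63  56  61  59  55  53  88 181 182 184 183]
 [177 175 172  82  76  71  69  62  63  62  62  59 144 181 184 182 129]
 [185 174 173 107  82  78  69  59  55  60  65  71 171 179 183 178 123]
 [192 192 193 184 164 164 135  82  51  55  60  69 178 179 180 112  73]
 [193 195 194 193 192 163 161 158 158 152 106  61 179 180 182 106  73]
 [193 199 199 199 201 170 165 160 158 154 179 182 177 183 182 172 129]
 [197 198 202 195 199 171 166 167 163 163 186 191 185 184 182 180 133]
 [200 203 200 199 199 170 166 165 165 164 188 189 187 186 186 188 187]
 [200 200 199 197 195 168 165 166 165 164 188 192 189 190 190 190 188]
 [199 197 197 192 190 166 166 166 166 165 189 186 192 188 189 187 186]]
go [-0.182  0.044  0.821] turn [ 0.0001 -0.0006  0.0426]
go [-0.182  0.044  0.821] turn [ 9.000e-04  1.000e-04 -9.574e-01]
at [0.4837 0.1558 0.2965] F [ 0.8  0.3 -0.1] open 1.002 t 28.07 q7 -2.08
```

Call:
send_rows(
  targets=[
    [[-0.1,0.02,0.1],[0,0,0]],
    [[-0.184,0.041,0.25],[0,0,0]],
    [[-0.184,0.041,0.4],[0,0,0]],
    [[-0.184,0.041,0.55],[0,0,0]],
    [[-0.184,0.041,0.7],[0,0,0]],
    [[-0.184,0.041,0.8],[0,0,0]],
    [[-0.184,0.041,0.88],[0,0,0]],
    [[-0.184,0.041,0.93],[0,0,0]],
    [[-0.184,0.041,0.95],[0,0,0]],
    [[-0.184,0.041,0.965],[0,0,0]],
    [[-0.184,0.041,0.965],[0,0,0]],
  ],
)

```text
clock: 29.45
tool_pos: [0.436, 0.146, 0.0102]
eef_rot: [1.0, 0.015, -0.005, 0.001]
contact_force: [-0.4, 0.7, -0.4]
opening: 1.0
finger_force: 0.0
```

Run:
```python
from h import *
go(.429,.142,.005,.03)
w=pickle.load(open('pics/w9.png.pkl','rb'))
for t in(88,100): print('plate',rect(wp(w,cont(w['img'],lambda h:h[...,2]<t,362,12,512,135),.025)))
```

```text
go [-0.023  0.013  0.018] turn [ 0.0008  0.0032 -0.    ]
go [-0.023  0.013  0.018] turn [ 0.0051 -0.0013  0.9999]
at [0.436  0.146  0.0102] F [-0.4  0.7 -0.4] open 1.0 t 29.45 q7 -2.65
plate (array([633.4,   1.9]), array([199.2, 131.4]), 83.89)
plate (array([632.8,   1.9]), array([200.3, 133.5]), 83.9)
```

Call:
send_rows(
  targets=[
    [[0,0,0],[0,0,0]],
    [[0,0,0],[0,0,0]],
    [[0,0,0],[0,0,0]],
    [[0,0,0],[0,0,0]],
    [[0,0,0],[0,0,0]],
    [[0,0,0],[0,0,0]],
    [[0,0,0],[0,0,0]],
    [[0,0,0],[0,0,0]],
    [[0,0,0],[0,0,0]],
    [[0,0,0],[0,0,0]],
  ],
  fingers=0.3,
  newtons=8,
)

```text
clock: 30.7
tool_pos: [0.435, 0.145, 0.0104]
eef_rot: [1.0, 0.016, -0.006, 0.002]
contact_force: [-1.6, 0.4, 0.6]
opening: 0.427
finger_force: 8.0
```

Joint 7 is at its limit here, so I'll open, yaw away from it and re-centre.

Call:
send_rows(
  targets=[
    [[0,0,0],[0,0,0]],
    [[0,0,0],[0,0,0]],
    [[0,0,0],[0,0,0]],
    [[0,0,0],[0,0,0]],
    [[0,0,0],[0,0,0]],
    [[0,0,0],[0,0,-0.04]],
    [[0,0,0],[0,0,-0.08]],
    [[0,0,0],[0,0,-0.08]],
    [[0,0,0],[0,0,-0.08]],
  ],
  fingers=1,
)

```text
clock: 31.82
tool_pos: [0.435, 0.145, 0.0104]
eef_rot: [0.99, 0.14, -0.006, 0.001]
contact_force: [0.2, -0.6, -0.2]
opening: 0.996
finger_force: 0.0
```

Run:
```python
from h import *
go(.429,.143,.005,.28)
```

```text
go [-0.021  0.001  0.018] turn [0.0001 0.0038 0.0002]
go [-0.021  0.001  0.018] turn [-5.900e-03  2.000e-04 -9.998e-01]
at [0.435  0.145  0.0104] F [ 0.2 -0.6 -0.2] open 0.996 t 31.82 q7 -2.53
```

Call:
send_rows(
  targets=[
    [[-0.01,0.001,0.005],[0,0.0038,0]],
    [[-0.021,0.001,0.01],[0,0.0038,0]],
    [[-0.021,0.001,0.018],[0,0.0038,0]],
    [[-0.021,0.001,0.018],[0,0.0038,0]],
    [[-0.021,0.001,0.018],[0,0.0038,0]],
  ],
)

```text
clock: 32.45
tool_pos: [0.4343, 0.1445, 0.0091]
eef_rot: [0.99, 0.141, -0.005, 0.001]
contact_force: [0.3, -0.7, -0.9]
opening: 1.003
finger_force: 0.0
```

Run:
```python
from h import *
go(.429,.143,.005,.28); print(get_state()['q'])
```

```text
go [-0.018  0.     0.014] turn [0.0002 0.0032 0.0006]
go [-0.018  0.     0.014] turn [-5.100e-03  3.000e-04 -9.994e-01]
at [0.4343 0.1445 0.0091] F [ 0.3 -0.7 -0.9] open 1.003 t 32.45 q7 -2.65
[-0.39395986  0.93673777 -0.04452506  2.19013094  0.94531425  0.04332283
 -2.65442974]
```

Call:
send_rows(
  targets=[
    [[0,0,0],[0,0,0]],
    [[0,0,0],[0,0,0]],
    [[0,0,0],[0,0,0]],
    [[0,0,0],[0,0,0]],
    [[0,0,0],[0,0,0]],
    [[0,0,0],[0,0,0]],
    [[0,0,0],[0,0,0]],
    [[0,0,0],[0,0,0]],
    [[0,0,0],[0,0,0]],
  ],
  fingers=0.3,
  newtons=10,
)

```text
clock: 33.58
tool_pos: [0.4342, 0.1446, 0.0092]
eef_rot: [0.99, 0.141, -0.005, 0.001]
contact_force: [-0.8, 0.2, 0.2]
opening: 0.428
finger_force: 10.0
```

Run:
```python
from h import *
go(.5,.1,.12,.1)
```

```text
go [ 0.165  0.204 -0.371] turn [0.0005 0.0032 0.0582]
go [ 0.165  0.204 -0.371] turn [-4.700e-03  7.000e-04 -9.417e-01]
at [0.4342 0.1446 0.0092] F [-0.8  0.2  0.2] open 0.428 t 33.58 q7 -2.65
```

Call:
send_rows(
  targets=[
    [[0,0,-0.05],[0,0,0]],
    [[0.02,0.02,-0.15],[0,0.003,0]],
    [[0.06,0.06,-0.25],[0,0.003,0]],
    [[0.12,0.12,-0.35],[0,0.003,0]],
    [[0.2,0.2,-0.4],[0,0.003,0]],
    [[0.28,0.2,-0.45],[0,0.003,0]],
    [[0.35,0.2,-0.5],[0,0.003,0]],
    [[0.35,0.2,-0.5],[0,0.003,0]],
    [[0.35,0.2,-0.5],[0,0.003,0]],
  ],
)

```text
clock: 34.7
tool_pos: [0.5516, 0.1161, 0.1573]
eef_rot: [0.99, 0.141, -0.002, 0.001]
contact_force: [0.6, 0.1, -0.2]
opening: 0.428
finger_force: 10.0
```

Run:
```python
from h import *
print(get_state()['q'])
c=np.array([.631,.002]); yaw=np.radians(83.95-90)
print('L',c+.05*np.array([-np.sin(yaw),np.cos(yaw)]),'R',c-.05*np.array([-np.sin(yaw),np.cos(yaw)]),yaw)
go(.636,.052,.1,.1)
w=wsnap('w10.png');hs=cv2.cvtColor(w['img'],cv2.COLOR_BGR2HSV)
print('cap pix S'); print(hs[200:330:8,280:370:6,1])
```

```text
[ 0.06176834  0.78231422 -0.61021513  1.81427956  0.6331309   0.75364586
 -2.17896351]
L [0.63626982 0.05172151] R [ 0.62573018 -0.04772151] -0.10559241974565689
go [0.211 0.283 0.191] turn [0.0006 0.001  0.0584]
go [0.211 0.283 0.191] turn [-1.500e-03  8.000e-04 -9.416e-01]
at [0.5516 0.1161 0.1573] F [ 0.6  0.1 -0.2] open 0.428 t 34.7 q7 -2.18
cap pix S
[[102  98  97 101 100 103 109 110 104 108 110 109 111 110 108]
 [101 104 100 101 102  99 101  97  99  97 101 103 111 108 108]
 [105 105 104 121 120 119 116 101 115 115 114 119 101  98 104]
 [115 121 120 119 121 115 115 115 111 112 118 113 113 114 115]
 [119 118 115 117 113 117 118 118 117 113 115 114 116 115 116]
 [118 115 102 121 112  86  59  52  54  53  93 113 115 117 116]
 [117 117 101 100  55  51  56  56  54  51  52  54 101 113 111]
 [117 111 105  52  50  50  47  43  42  46  48  53  57 100 107]
 [106 114  58  55  47  50  47  52  52  50  48  50  48  55 100]
 [113 125  53  53  49  49  49  52  46  50  51  51  51  46  96]
 [111  96  50  48  51  54  48  50  44  45  45  44  48  47  99]
 [103 113  60  48  53  52  47  47  53  42  46  51  50  51  74]
 [104 104  72  51  50  49  46  44  42  49  46  46  47  58  88]
 [103 117 109  75  47  49  46  46  48  52  42  48  78 118 112]
 [ 96 107 110 108 109  48  50  43  32  45  47 118 120 117 115]
 [ 36  47  45  48  54  45  50  44  43  43  33  57  36  41  46]
 [ 33  23  23  33  34  29  27  36  29  28  25  30  26  28  26]]
```

Run:
```python
from h import *
w=pickle.load(open('pics/w10.png.pkl','rb'))
c=cont(w['img'],lambda h:h[...,1]<80,280,230,372,314); print(c.min(0),c.max(0))
m=(c.min(0)+c.max(0))/2
for z in(.17,.165): print(w['R'].inv().apply(np.r_[wray(w,*m,z)-w['p'][:2],0]), [w['R'].inv().apply(np.r_[wray(w,m[0],v,z)-w['p'][:2],0])[0] for v in(c.min(0)[1],c.max(0)[1])])
go(.6416,.0532,.045,.28)
```

```text
[287. 237.] [368. 313.]
[ 2.82348436e-03  6.83861176e-04 -8.63106072e-06] [np.float64(0.023932632492255728), np.float64(-0.021714817654812698)]
[-2.22409457e-04  7.40633243e-04  1.80849659e-06] [np.float64(0.021673083906150626), np.float64(-0.02567479746939273)]
go [0.231 0.285 0.374] turn [0.0005 0.0012 0.0012]
go [0.231 0.285 0.374] turn [-1.800e-03  7.000e-04 -9.988e-01]
at [0.5515 0.116  0.1572] F [-0.9 -0.1 -0. ] open 0.426 t 34.75 q7 -2.18
```

Call:
send_rows(
  targets=[
    [[0.1,0.1,0],[0,0.001,0]],
    [[0.2,0.2,0.05],[0,0.001,0]],
    [[0.228,0.284,0.15],[0,0.001,0]],
    [[0.228,0.284,0.25],[0,0.001,0]],
    [[0.228,0.284,0.32],[0,0.001,0]],
    [[0.228,0.284,0.36],[0,0.001,0]],
    [[0.228,0.284,0.38],[0,0.001,0]],
    [[0.228,0.284,0.38],[0,0.001,0]],
    [[0.228,0.284,0.38],[0,0.001,0]],
  ],
)

```text
clock: 35.88
tool_pos: [0.6432, 0.0542, 0.045]
eef_rot: [0.99, 0.141, 0.002, 0.0]
contact_force: [-0.3, -0.3, -0.6]
opening: 0.425
finger_force: 10.0
```

Run:
```python
from h import *
go(.6406,.053,.034,.28)
```

```text
go [-0.01   0.001  0.037] turn [ 0.0002 -0.0012  0.001 ]
go [-0.01   0.001  0.037] turn [ 2.00e-03  4.00e-04 -9.99e-01]
at [0.6432 0.0542 0.045 ] F [-0.3 -0.3 -0.6] open 0.425 t 35.88 q7 -2.06
```

Call:
send_rows(
  targets=[
    [[-0.005,0.001,0.01],[0,-0.0044,0]],
    [[-0.01,0.001,0.02],[0,-0.0044,0]],
    [[-0.01,0.001,0.026],[0,-0.0044,0]],
    [[-0.01,0.001,0.031],[0,-0.0044,0]],
    [[-0.01,0.001,0.034],[0,-0.0044,0]],
    [[-0.01,0.001,0.036],[0,-0.0044,0]],
    [[-0.01,0.001,0.037],[0,-0.0044,0]],
    [[-0.01,0.001,0.037],[0,-0.0044,0]],
  ],
)

```text
clock: 36.88
tool_pos: [0.6398, 0.0528, 0.0342]
eef_rot: [0.99, 0.141, -0.006, 0.001]
contact_force: [-2.9, -0.5, 9.0]
opening: 0.422
finger_force: 10.0
```

Call:
send_rows(
  targets=[
    [[0,0,0],[0,0,0]],
    [[0,0,0],[0,0,0]],
    [[0,0,0],[0,0,0]],
    [[0,0,0],[0,0,0]],
    [[0,0,-0.05],[0,0,0]],
    [[0,0,-0.15],[0,0,0]],
    [[0,0,-0.3],[0,0,0]],
    [[0,0,-0.5],[0,0.003,0]],
    [[0,0,-0.65],[0,0.003,0]],
    [[0,0,-0.65],[0,0.003,0]],
  ],
  fingers=1,
)

```text
clock: 38.12
tool_pos: [0.6444, 0.0549, 0.2335]
eef_rot: [0.99, 0.141, 0.004, -0.0]
contact_force: [-0.2, 0.1, -0.8]
opening: 1.001
finger_force: 0.0
```

Call:
send_rows(
  targets=[
    [[-0.1,0.05,0],[0,0,-0.04]],
    [[-0.2,0.1,0],[0,0,-0.08]],
    [[-0.35,0.18,0],[0,0,-0.12]],
    [[-0.5,0.26,0],[0,0,-0.17]],
    [[-0.62,0.32,0],[0,0,-0.21]],
    [[-0.695,0.364,0],[0,0,-0.24]],
    [[-0.695,0.364,0],[0,0,-0.24]],
    [[-0.695,0.364,0],[0,0,-0.24]],
    [[-0.695,0.364,0],[0,0,-0.24]],
  ],
)

```text
clock: 39.25
tool_pos: [0.4732, -0.1082, 0.2287]
eef_rot: [0.868, 0.496, -0.0, -0.0]
contact_force: [0.4, -0.9, -0.2]
opening: 0.998
finger_force: 0.0
```

Run:
```python
from h import *
print(np.round(get_state()['q'],3))
w=wsnap('w11.png'); go(.418,-.114,.1,1.034)
t=snap('top','t11.png'); s=snap('side','s11.png')
im=np.zeros((600,800,3),np.uint8); im[:320,:512]=cv2.resize(w['img'],(512,320)); im[:280,520:800]=cv2.resize(t['img'][170:250,370:450],(280,280))
im[320:600,:400]=cv2.resize(s['img'][120:260,200:400],(400,280)); im[320:600,400:800]=cv2.resize(t['img'][90:230,210:410],(400,280)); cv2.imwrite('pics/c11.png',im)
```

```text
[ 0.696  0.667 -0.933  1.966  0.706  0.874 -1.152]
go [-0.109 -0.148  0.429] turn [-0.0002  0.0003  0.0013]
go [-0.109 -0.148  0.429] turn [-5.000e-04 -2.000e-04 -9.987e-01]
at [ 0.4731 -0.1084  0.2286] F [ 0.3  0.1 -1. ] open 0.998 t 39.3 q7 -1.15
```

View pics/c11.png

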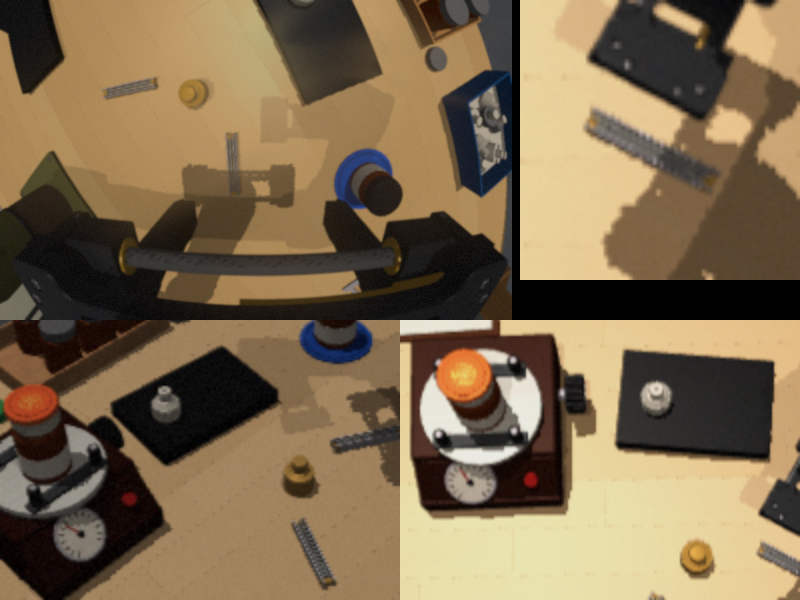

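All is well: disc on the white jar's lid on the tester, cap on the plate's left half, black jar on the mat. In the wrist view the gauge runs from about (291,167) to (291,242).

Run:
```python
from h import *
w=pickle.load(open('pics/w11.png.pkl','rb')); S=pickle.load(open('top0.pkl','rb'))
A,B=wray(w,291.5,168,.014),wray(w,291.5,242,.014); print('w',A,B,(A+B)/2,np.linalg.norm(A-B),np.arctan2(*(A-B)[::-1]))
c=cont(w['img'],lambda h:(h[...,1]<80),270,155,312,255); print(c.min(0),c.max(0)); P=wp(w,c,.014); print(rect(P))
A,B=[ray(S,370+u/3.5,170+v/3.5,.014)[:2] for u,v in((72,122),(192,180))]; print('t',A,B,(A+B)/2,np.linalg.norm(A-B),np.arctan2(*(A-B)[::-1]))
g=S['img'][190:235,375:440]; c=cont(S['img'],lambda h:(h[...,1]<75)&(h[...,2]<175),380,195,435,230); print(rect(np.array([ray(S,u,v,.012)[:2] for u,v in c])))
```

```text
w [ 0.44517271 -0.07828649] [ 0.39305394 -0.15998121] [ 0.41911333 -0.11913385] 0.09690404591503161 1.002924662267637
[282. 167.] [297. 221.]
(array([ 425.7, -105.5]), array([68.9, 16.4]), 60.49)
t [ 0.43541589 -0.07873706] [ 0.39082175 -0.16316531] [ 0.41311882 -0.12095118] 0.09548176092581885 1.084851995838189
(array([ 415.4, -120.4]), array([99. , 17.6]), 61.31)
```

Call:
send_rows(
  targets=[
    [[-0.13,-0.144,0.1],[0,0,0]],
    [[-0.13,-0.144,0.25],[0,0,0]],
    [[-0.13,-0.144,0.4],[0,0,0]],
    [[-0.13,-0.144,0.5],[0,0,0]],
    [[-0.13,-0.144,0.6],[0,0,0]],
    [[-0.13,-0.144,0.66],[0,0,0]],
    [[-0.13,-0.144,0.7],[0,0,0]],
    [[-0.13,-0.144,0.7],[0,0,0]],
    [[-0.13,-0.144,0.7],[0,0,0]],
  ],
)

```text
clock: 40.52
tool_pos: [0.4153, -0.1211, 0.019]
eef_rot: [0.869, 0.496, -0.001, 0.0]
contact_force: [-0.4, -0.0, -0.4]
opening: 0.997
finger_force: 0.0
```

Run:
```python
from h import *
print(np.round(get_state()['q'],3))
go(.416,-.12,.003,1.05)
```

```text
[ 0.493  0.958 -0.519  2.257  1.581  0.419 -1.941]
go [0.004 0.    0.053] turn [-0.0001  0.0005 -0.0041]
go [0.004 0.    0.053] turn [7.000e-04 1.000e-04 9.959e-01]
at [ 0.4153 -0.1211  0.019 ] F [-0.4 -0.  -0.4] open 0.997 t 40.52 q7 -1.94
```

Call:
send_rows(
  targets=[
    [[0,0,0.03],[0,0,-0.004]],
    [[0,0,0.045],[0,0,-0.004]],
    [[0,0,0.053],[0,0,-0.004]],
    [[0,0,0.053],[0,0,-0.004]],
  ],
)

```text
clock: 41.02
tool_pos: [0.4149, -0.1214, 0.0028]
eef_rot: [0.865, 0.501, -0.001, 0.0]
contact_force: [-0.1, -0.3, -0.8]
opening: 1.0
finger_force: 0.0
```

Call:
send_rows(
  targets=[
    [[0,0,0],[0,0,0]],
    [[0,0,0],[0,0,0]],
    [[0,0,0],[0,0,0]],
    [[0,0,0],[0,0,0]],
    [[0,0,0],[0,0,0]],
    [[0,0,0],[0,0,0]],
    [[0,0,0],[0,0,0]],
    [[0,0,0],[0,0,0]],
    [[0,0,0],[0,0,0]],
    [[0,0,0],[0,0,0]],
    [[0,0,0],[0,0,0]],
    [[0,0,0],[0,0,0]],
  ],
  fingers=0,
  newtons=20,
)

```text
clock: 42.52
tool_pos: [0.4149, -0.1214, 0.0027]
eef_rot: [0.865, 0.501, -0.001, 0.0]
contact_force: [0.6, -0.6, 0.2]
opening: 0.179
finger_force: 20.0
```

Call:
send_rows(
  targets=[
    [[0,0,-0.05],[0,0,0]],
    [[0,0,-0.12],[0,0,0]],
    [[0,0,-0.22],[0,0,0]],
    [[0.03,0.05,-0.35],[0,0,0]],
    [[0.1,0.15,-0.45],[0,0,0]],
    [[0.18,0.25,-0.5],[0,0,0]],
    [[0.25,0.35,-0.5],[0,0,0.05]],
    [[0.3,0.45,-0.5],[0,0,0.1]],
    [[0.3,0.5,-0.5],[0,0,0.15]],
    [[0.3,0.5,-0.5],[0,0,0.2]],
    [[0.3,0.5,-0.5],[0,0,0.2]],
  ],
)

```text
clock: 43.9
tool_pos: [0.5895, -0.1178, 0.1521]
eef_rot: [0.978, 0.21, -0.002, 0.001]
contact_force: [1.3, 0.4, -0.1]
opening: 0.176
finger_force: 20.0
```

Run:
```python
from h import *
w=wsnap('w12.png'); print(np.round(get_state()['q'],3))
go(.6257,-.0477,.12,-.1056)
hs=cv2.cvtColor(w['img'],cv2.COLOR_BGR2HSV); print(hs[180:330:6,318:336:3,1].tolist())
```

```text
[ 0.439  0.822 -0.577  1.705  0.594  0.799 -1.565]
go [ 0.207 -0.163  0.107] turn [0.0003 0.001  0.1688]
go [ 0.207 -0.163  0.107] turn [-1.300e-03  4.000e-04 -8.312e-01]
at [ 0.5894 -0.1177  0.1522] F [-0.5  0.3 -0.7] open 0.182 t 43.95 q7 -1.57
[[182, 180, 179, 164, 67, 139], [144, 147, 105, 159, 57, 130], [89, 91, 102, 120, 51, 114], [82, 91, 98, 100, 58, 102], [85, 87, 98, 102, 52, 94], [79, 87, 96, 100, 47, 103], [72, 77, 97, 97, 50, 97], [74, 65, 81, 94, 46, 95], [75, 60, 80, 100, 42, 82], [71, 65, 77, 96, 44, 92], [71, 59, 70, 94, 44, 88], [72, 54, 77, 87, 41, 72], [73, 48, 76, 89, 50, 80], [77, 48, 86, 87, 48, 75], [97, 70, 94, 100, 67, 97], [96, 77, 106, 97, 67, 99], [72, 48, 90, 73, 41, 66], [86, 71, 90, 90, 63, 76], [99, 65, 89, 87, 65, 73], [91, 67, 80, 82, 58, 75], [110, 52, 90, 80, 53, 59], [88, 49, 83, 79, 56, 43], [78, 58, 85, 83, 63, 54], [73, 52, 61, 56, 58, 54], [17, 26, 28, 23, 25, 4]]
```

Call:
send_rows(
  targets=[
    [[0.07,-0.05,0],[0,0,0.05]],
    [[0.14,-0.11,0],[0,0,0.1]],
    [[0.207,-0.163,0.03],[0,0.001,0.14]],
    [[0.207,-0.163,0.08],[0,0.001,0.169]],
    [[0.207,-0.163,0.12],[0,0.001,0.169]],
    [[0.207,-0.163,0.14],[0,0.001,0.169]],
    [[0.207,-0.163,0.14],[0,0.001,0.169]],
    [[0.207,-0.163,0.14],[0,0.001,0.169]],
  ],
)

```text
clock: 44.95
tool_pos: [0.6269, -0.0481, 0.1107]
eef_rot: [0.998, -0.055, 0.001, 0.0]
contact_force: [-0.4, -0.5, -0.6]
opening: 0.177
finger_force: 20.0
```

Run:
```python
from h import *
w=wsnap('w13.png'); print(np.round(get_state()['q'],3))
go(.6257,-.0477,.028,-.1056)
im=np.zeros((560,800,3),np.uint8); im[:,:]=cv2.resize(w['img'][60:340,120:520],(800,560)); cv2.imwrite('pics/c13.png',im)
```

```text
[ 0.219  0.879 -0.398  1.651  0.478  0.708 -2.098]
go [-0.005 -0.001  0.276] turn [ 0.0001 -0.0007 -0.0013]
go [-0.005 -0.001  0.276] turn [-1.200e-03 -2.000e-04  9.987e-01]
at [ 0.6269 -0.0481  0.1108] F [-0.4 -0.8  0.2] open 0.178 t 45.0 q7 -2.1
```

View pics/c13.png

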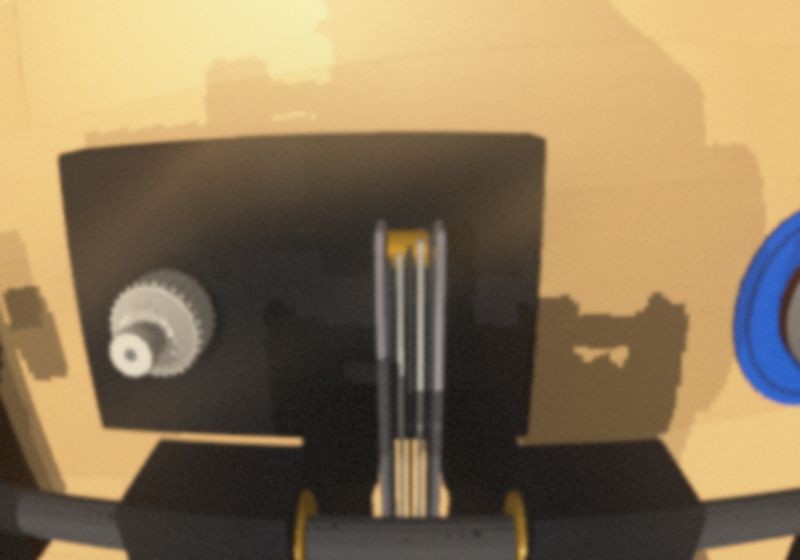

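Gauge held straight, far end at crop (410,225). Plate corners at crop (60,155), (545,137), (525,440), (103,428), and the cap's skirt at (163,322).

Run:
```python
from h import *
w=pickle.load(open('pics/w13.png.pkl','rb')); px=lambda u,v:(120+u/2,60+v/2)
e=w['R'].inv().apply(np.r_[wray(w,*px(410,224),.122)-w['p'][:2],0]); e2=w['R'].inv().apply(np.r_[wray(w,*px(410,400),.122)-w['p'][:2],0]);print('gauge end tool',e,e2)
P=wp(w,[px(*p) for p in((60,155),(546,136),(525,440),(103,428))],.025); print(P,P.mean(0))
for i,j in((0,1),(1,2),(2,3),(3,0)): d=P[j]-P[i]; print(np.linalg.norm(d),np.degrees(np.arctan2(d[1],d[0])))
print('cap',wray(w,*px(163,322),.038))
```

```text
gauge end tool [ 0.05460861 -0.00089717  0.00011661] [ 1.03436733e-02 -9.23453623e-04  2.18558316e-05]
[[ 0.70962392  0.09074358]
 [ 0.68967808 -0.10608655]
 [ 0.55889434 -0.09127632]
 [ 0.58161135  0.10552558]] [ 6.34951922e-01 -2.73426402e-04]
0.19783816033706117 -95.78633381916111
0.1316196393490918 173.5392286474489
0.19810868814740645 83.41544283160601
0.12886321426168018 -6.5869433162493545
cap [0.63608876 0.05167279]
```

Call:
send_rows(
  targets=[
    [[-0.006,0.003,0.06],[0,-0.0007,0]],
    [[-0.006,0.003,0.13],[0,-0.0007,-0.001]],
    [[-0.006,0.003,0.19],[0,-0.0007,-0.001]],
    [[-0.006,0.003,0.23],[0,-0.0007,-0.001]],
    [[-0.006,0.003,0.25],[0,-0.0007,-0.001]],
    [[-0.006,0.003,0.26],[0,-0.0007,-0.001]],
    [[-0.006,0.003,0.26],[0,-0.0007,-0.001]],
    [[-0.006,0.003,0.26],[0,-0.0007,-0.001]],
  ],
)

```text
clock: 46.0
tool_pos: [0.6252, -0.0486, 0.0328]
eef_rot: [0.999, -0.053, 0.0, 0.0]
contact_force: [-0.7, -0.1, -0.3]
opening: 0.177
finger_force: 20.0
```

Run:
```python
from h import *
go(.625,-.0488,.0278,-.107)
```

```text
go [-0.001  0.001  0.017] turn [ 0.0001 -0.0001  0.0001]
go [-0.001  0.001  0.017] turn [ 1.000e-04  2.000e-04 -9.999e-01]
at [ 0.6252 -0.0486  0.0328] F [-0.7 -0.1 -0.3] open 0.177 t 46.0 q7 -2.15
```

Call:
send_rows(
  targets=[
    [[0,0,0.005],[0,0,0]],
    [[0,0,0.009],[0,0,0]],
    [[0,0,0.012],[0,0,0]],
    [[0,0,0.015],[0,0,0]],
    [[0,0,0.017],[0,0,0]],
    [[0,0,0.017],[0,0,0]],
  ],
)

```text
clock: 46.75
tool_pos: [0.6248, -0.0486, 0.0278]
eef_rot: [0.999, -0.053, -0.0, 0.0]
contact_force: [-2.2, 0.5, 4.4]
opening: 0.183
finger_force: 20.0
```

Call:
send_rows(
  targets=[
    [[0,0,0],[0,0,0]],
    [[0,0,0],[0,0,0]],
    [[0,0,0],[0,0,0]],
    [[0,0,0],[0,0,0]],
    [[0,0,-0.05],[0,0,0]],
    [[0,0,-0.15],[0,0,0]],
    [[0,0,-0.3],[0,0,0]],
    [[0,0,-0.5],[0,0,0]],
    [[-0.15,0,-0.65],[0,0,0]],
    [[-0.3,0,-0.8],[0,0,0]],
    [[-0.35,0,-0.9],[0,0,0]],
    [[-0.35,0,-0.9],[0,0,0]],
  ],
  fingers=0.5,
)

```text
clock: 48.25
tool_pos: [0.521, -0.0369, 0.3007]
eef_rot: [0.999, -0.053, 0.003, 0.001]
contact_force: [0.4, 0.1, 0.2]
opening: 0.497
finger_force: 0.0
```

Run:
```python
from h import *
print(get_state()['clock'])
w=wsnap('w14.png'); im=w['img']; hs=cv2.cvtColor(im,cv2.COLOR_BGR2HSV).astype(int)
V,U=np.mgrid[0:300:2,100:560:2]; G=np.array([wray(w,u,v,.039) for u,v in zip(U.ravel(),V.ravel())])
inp=(abs(G[:,0]-.632)<.06)&(abs(G[:,1])<.095); v=hs[V.ravel(),U.ravel()]
b=inp&(v[:,2]>115)   # bright on plate: cap and gauge
for nm,s in(('gauge',G[:,1]<-.02),('cap',G[:,1]>.01)):
    q=G[b&s]; print(nm,len(q),rect(q) if len(q)>5 else '')
c=cont(im,lambda h:(h[...,0]<14)&(h[...,1]>150)&(h[...,2]>70),60,10,330,260); print('orange',circ(wp(w,c,.211)))
t=snap('top','t14.png'); c=cont(t['img'],orng,200,80,300,190); print('disc top',circ(np.array([ray(t,u,v,.211)[:2] for u,v in c])))
th=cv2.cvtColor(t['img'],cv2.COLOR_BGR2HSV).astype(int)
# weight, bottle unchanged?
a=cv2.imread('pics/top0.png').astype(int)
for nm,(x0,y0,x1,y1) in(('weight',(345,195,375,222)),('bottle',(155,142,192,180))): print(nm,np.abs(a-t['img'])[y0:y1,x0:x1].mean())
c=cont(t['img'],lambda h:h[...,2]>80,325,110,392,150)
for x0,x1 in((325,355),(365,395)):
    m=np.argwhere(th[108:152,x0:x1,2]>75); 
    if len(m)>5: print('top plate',rect(np.array([ray(t,x0+u,108+vv,.039)[:2] for vv,u in m])),len(m))
```

```text
48.25
gauge 116 (array([634.2, -70.3]), array([ 57.9, 118.2]), 84.58)
cap 257 (array([631.6,  59.4]), array([120. ,  70.4]), 0.68)
orange (array([0.702 , 0.1399]), 0.0231)
disc top (array([0.6001, 0.2646]), 0.029)
weight 41.46625514403292
bottle 32.45874822190612
top plate (array([641.8,  49.9]), array([40.1, 58.8]), 66.8) 179
top plate (array([606.4, -45.2]), array([17.9, 65.1]), 87.43) 104
```

Run:
```python
from h import *
w=pickle.load(open('pics/w14.png.pkl','rb')); im=w['img']; hs=cv2.cvtColor(im,cv2.COLOR_BGR2HSV).astype(int)
yaw=-.107; cP=np.array([.633,.0005])
V,U=np.mgrid[0:300,100:560]; G=np.array([wray(w,u,v,.039) for u,v in zip(U.ravel(),V.ravel())])-cP
L=np.c_[G[:,0]*np.cos(yaw)+G[:,1]*np.sin(yaw),-G[:,0]*np.sin(yaw)+G[:,1]*np.cos(yaw)]
inp=(abs(L[:,0])<.058)&(abs(L[:,1])<.09)
v=hs[V.ravel(),U.ravel(),2]; print(np.percentile(v[inp],[5,25,50,75,90,97]))
for t in(85,100):
    m=(inp&(v>t)).reshape(V.shape).astype(np.uint8); n,l,st,ce=cv2.connectedComponentsWithStats(m)
    for i in range(1,n):
        if st[i,4]>40: print(t,st[i,4],rect(L.reshape(*V.shape,2)[l==i]))
for n in('weight','bottle'):pass
t=cv2.imread('pics/t14.png');a=cv2.imread('pics/top0.png')
b=lambda h:(h[...,0]>100)&(h[...,0]<130)&(h[...,1]>120)
for i in(a,t): print('bottle cap',cont(i,b,150,140,185,170).mean(0),'weight',cont(i,lambda h:(h[...,0]>12)&(h[...,0]<28)&(h[...,1]>150),340,190,378,225).mean(0))
```

```text
[ 69.  78.  86.  94. 113. 153.]
85 6020 (array([-0., -0.]), array([115.9, 180. ]), 0.02)
100 920 (array([ -1.2, -48.6]), array([104. ,  18.3]), 0.03)
100 757 (array([-1.8, 53.9]), array([41.4, 41.6]), 43.09)
bottle cap [164.46153846 152.5       ] weight [357.86666667 208.4       ]
bottle cap [164.46153846 152.5       ] weight [357.97727273 208.5       ]
```

```bash
python3 -c "
from h import *
print(finish_job())"
```

```text
the job is handed in; nothing more can be done
None
```

The bench is set out as asked and handed in at about 48 s of the 144 s allowed; the white jar and the black jar each ended about 4 mm or less off centre, and the camera check found the brass weight and white bottle unmoved.

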